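Put the make-up testers back in their stands

ROBOT

A 6-joint arm with a two-finger parallel gripper is mounted at the origin on the work surface. World frame = base frame: x ahead of the robot, y to its left, z up, the work surface at z = 0. Lengths are in m, angles in rad, forces in N, time in s.
With the tool pointing down it reaches from about 0.4 to 0.825 m from the base axis. Payload 7 kg.
Tool frame: the origin (TCP) lies at the very end of the fingers, on their centre line; the grasp point (between the pads) lies 19 mm behind it (grip_depth is the distance from the TCP to the grasp point, in m); z points along the fingers, y is the direction in which the jaws open and shut (so a half turn about z gives the same grasp; the last joint's range is limited). The gripper opens to 88 mm and grips with 3 to 60 N. Pads are 19 mm wide; open, the fingers measure 130 mm over their backs; the gripper's body (78 mm by 193 mm) begins 47 mm behind the grasp point.
Start: joints at [-0.931, 0.359, 0.012, 0, -1.224, -0.288], TCP at [0.233, -0.634, 0.227] pointing down, gripper open.
Joint ranges: [-3.07, 3.07], [-1.43, 2.12], [-1.02, 1.25], [-3.03, 1.67], [-3.05, -0], [-3.03, 3.03]. Speed limits (rad/s): [2.39, 2.39, 3.01, 3.14, 3.14, 3.14].

INTERFACE

Orientations are given as [roll, pitch, yaw] about the fixed x, y, z axes, in that order (R = Rz(yaw) Ry(pitch) Rx(roll)).
In Python, from station import get_state, grab_frame, get_calibration, job_done, grip_depth gives the robot as it stands. The module is installed in compiled form; this text tells all that it offers.
- The arm moves only by the shell command python3 -m crank 'ROWS' [FORCE]. ROWS is JSON, a list of rows, each an object with "turn": the turn, a rotation vector about the tool's x, y, z each as a share of 2 pi rad, from -1 to 1, a list of three; "slide": the shift along the tool's x, y, z each as a share of 0.5 m, from -1 to 1, a list of three; "fingers": the opening, from -1 (shut) to 1 (fully open). A call has 1 to 5 rows; each row is the pose to reach, as a shift and turn from the pose commanded when the call began, along the tool's axes at that moment, turning the shorter way round; what a row does not reach only later rows make up. A row lasts 1/12 s, in which the tool goes at most 41.7 mm and 7.16 degrees, less where a joint would pass 70% of its speed; a pose out of reach is approached as far as the arm can. A call with a number of a shift or a turn outside -1 to 1 is refused whole. A call with a gripper value outside its range is refused whole. The fingers move at their own pace and stop on an object; FORCE is the grip in N (left out, the last holds). Time passes only in rows, so rows that repeat a pose let the fingers close. It gives the time, the measured TCP pose, the force and the opening at its end, in the units of the state.
- get_state(): the state, without advancing time (a new reading comes with each control period).
- grab_frame(name): name is "scene" or "top"; returns the picture (400x640x3 uint8, red, green, blue); there is no depth.
- get_calibration(name): a dict with "K" (3x3 intrinsics, pixels), "dist" ([k1, k2, p1, p2, k3] as OpenCV has them; the pictures are not rectified), "pose" (4x4, takes a point from camera to world coordinates). Camera axes: x right, y up, looking along -z (the intrinsics and any distortion apply to the point x, -y, -z); pixel columns grow to the right and rows downward; lengths in m; the calibration is good to about 2 mm. A picture is of the moment at which its call begins. get_calibration takes no time and is no camera call.
- job_done(): hands the job in, once; it reports no verdict.
The state is a dict: "t": time; "q": joint angles; "qd": joint speeds; "joint_efforts": joint torques, N m; "eef_pos": TCP position; "ee_rot": TCP orientation; "force": force on the tool from outside, world axes, zero at the start; "moment": the same for the moment, N m; "width": finger opening in m.
Only numpy, scipy, OpenCV 4.12 (cv2) and the standard library are available. Lean on these libraries where they do the work, as an engineer would, in place of code of your own. Each camera call takes 0.05 s, during which the arm holds its last target.

TASK

Customers have left the four testers, two bottles and two jars, about on the make-up counter. Put each one back, upright and down in the well, in its own display stand: bottles belong in the stands with the small well, jars in those with the large well, and the stand's shade chip must match the tester's colour. Set them down gently rather than dropping them or knocking them over, and leave the plain white stock jar and the black compact where they are.

Things in the scene. Friction and masses are not known exactly. Their poses are not given: they have to be found in the camera images.
- bottle_rose: Tester bottle, rose-pink, loose, upright, about 110 g, 122 mm tall: round rose-pink body 42 mm in diameter up to 70 mm, shoulder narrowing to 28 mm, then a straight white cap 36 mm in diameter from 82 to 122 mm with a rose-pink dot 28 mm across on top. Grip it by the cap. Origin: centre of the underside; z up; round, so its yaw means nothing.
- bottle_brown: Tester bottle, dark brown, loose, upright, about 110 g, 122 mm tall: round dark brown body 42 mm in diameter up to 70 mm, shoulder narrowing to 28 mm, then a straight white cap 36 mm in diameter from 82 to 122 mm with a dark brown dot 28 mm across on top. Grip it by the cap. Origin: centre of the underside; z up; round, so its yaw means nothing.
- jar_rose: Tester jar of face powder, rose-pink, loose, standing upright, closed, about 100 g, a plain cylinder 58 mm in diameter and 48 mm tall: lower 27 mm rose-pink, above it a white screw lid with a rose-pink dot 44 mm across on top. Origin: centre of the underside; z up; round, so its yaw means nothing.
- jar_brown: Tester jar of face powder, dark brown, loose, standing upright, closed, about 100 g, a plain cylinder 58 mm in diameter and 48 mm tall: lower 27 mm dark brown, above it a white screw lid with a dark brown dot 44 mm across on top. Origin: centre of the underside; z up; round, so its yaw means nothing.
- bottle_stand_rose: Stand of the rose-pink bottle: white block fixed to the counter, 124 x 80 mm (x, y), top 20 mm up, with a round small well 60 mm wide, 10 mm deep, floor dark grey. Beyond the well (+x) a sloping rose-pink shade chip 29 x 66 mm, highest point 33 mm up. Origin: on the counter below the well's centre (well floor at z = 10 mm); the block reaches 42 mm to -x, 82 mm to +x; z up.
- bottle_stand_brown: Stand of the dark brown bottle: white block fixed to the counter, 124 x 80 mm (x, y), top 20 mm up, with a round small well 60 mm wide, 10 mm deep, floor dark grey. Beyond the well (+x) a sloping dark brown shade chip 29 x 66 mm, highest point 33 mm up. Origin: on the counter below the well's centre (well floor at z = 10 mm); the block reaches 42 mm to -x, 82 mm to +x; z up.
- jar_stand_rose: Stand of the rose-pink jar: white block fixed to the counter, 142 x 98 mm (x, y), top 20 mm up, with a round large well 76 mm wide, 10 mm deep, floor dark grey. Beyond the well (+x) a sloping rose-pink shade chip 29 x 84 mm, highest point 33 mm up. Origin: on the counter below the well's centre (well floor at z = 10 mm); the block reaches 50 mm to -x, 92 mm to +x; z up.
- jar_stand_brown: Stand of the dark brown jar: white block fixed to the counter, 142 x 98 mm (x, y), top 20 mm up, with a round large well 76 mm wide, 10 mm deep, floor dark grey. Beyond the well (+x) a sloping dark brown shade chip 29 x 84 mm, highest point 33 mm up. Origin: on the counter below the well's centre (well floor at z = 10 mm); the block reaches 50 mm to -x, 92 mm to +x; z up.
- stock_jar: Bystander, loose: unopened stock jar, all white with no dot, a cylinder 58 mm in diameter, 48 mm tall, standing among the testers. Not to be moved. Origin: centre of the underside.
- compact: Bystander, loose: closed black round powder compact lying flat, 68 mm in diameter, 18 mm tall, among the testers. Not to be moved. Origin: centre of the underside.
Not all that is in view belongs to the job. What is shaped like the bottle_brown but turquoise or yellow is not meant.

How it is judged:
By the outcome, as a careful person would: the job done as asked, in the order asked, and still so for the second after the job is handed in, with the robot touching nothing.
It also fails if it takes over 109 s, if anything falls off the work surface, if the arm or the gripper's body presses on something with over 40 N, if the wrist force passes 120 N, or if a joint passes its speed limit or range.

## Working session

There is one attempt and no reset: what is moved stays moved. The work goes in short steps, Python scripts to look and compute and a shell command to move; the robot and the scene stay as the last step left them, time stands still between calls to the robot, and variables do not carry over. Pictures are saved under pics/ and viewed, and the job is handed in when it is done.

```bash
mkdir -p pics; python3 - <<'E'
from station import *
import cv2
s=get_state()
print({k:(v if not hasattr(v,'round') else v) for k,v in s.items()}); print(grip_depth if not callable(grip_depth) else grip_depth())
for n in("scene","top"):
    f=grab_frame(n); cv2.imwrite(f"pics/{n}0.png",f[:,:,::-1])
    c=get_calibration(n); print(n,c)
E
```

```text
{'t': 0.0, 'q': array([-9.30895514e-01,  3.59394124e-01,  1.10554723e-02, -3.56912179e-04,
       -1.22412819e+00, -2.88081277e-01]), 'qd': array([ 1.01537830e-03,  1.57611340e-06,  4.21413772e-04,  5.03746195e-04,
        5.14673511e-04, -6.58958017e-04]), 'joint_efforts': array([ 1.44460824e-03, -5.82714987e+01,  2.93054777e+01,  6.99721947e+00,
        6.76688593e-03, -1.51999552e-04]), 'eef_pos': array([ 0.23239664, -0.63319571,  0.22561533]), 'ee_rot': array([ 3.13989565e+00, -1.52967823e-04, -2.78989453e+00]), 'force': array([-0.75507324, -0.20552568,  0.0235431 ]), 'moment': array([-0.05443739,  0.01279309, -0.04240148]), 'width': 0.0877562172483001}
0.0188
scene {'K': array([[361.34028568,   0.        , 321.31677684],
       [  0.        , 361.34028568, 207.68421666],
       [  0.        ,   0.        ,   1.        ]]), 'dist': array([-0.06250085,  0.        ,  0.        ,  0.        ,  0.        ]), 'pose': array([[-0.51269703, -0.59828595,  0.61578866,  1.08351829],
       [ 0.85850484, -0.34843219,  0.37625052,  0.34342851],
       [-0.01054481,  0.72156007,  0.69227153,  0.68791742],
       [ 0.        ,  0.        ,  0.        ,  1.        ]])}
top {'K': array([[400.01624761,   0.        , 318.01428182],
       [  0.        , 400.01624761, 200.53141062],
       [  0.        ,   0.        ,   1.        ]]), 'dist': array([0.00876825, 0.        , 0.        , 0.        , 0.        ]), 'pose': array([[ 0.01781106,  0.99642688, -0.08256048,  0.42653195],
       [-0.99979881,  0.0169876 , -0.01066584, -0.00945725],
       [-0.00922522,  0.08273384,  0.99652898,  1.10912443],
       [ 0.        ,  0.        ,  0.        ,  1.        ]])}
```

View pics/scene0.png

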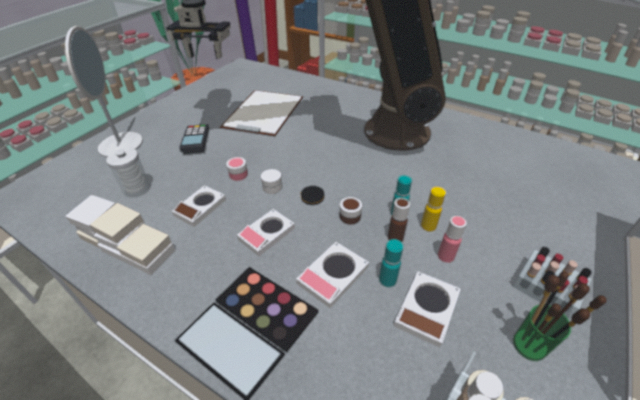

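View pics/top0.png

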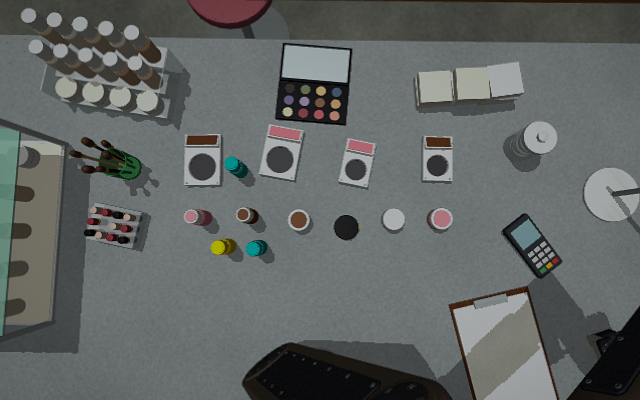

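The top view shows these, by pixel:
- **Testers:** rose bottle (197,217), brown bottle (246,215), brown jar (299,220), rose jar (440,218).
- **Bystanders:** compact (346,227), white stock jar (393,219).
- **Decoy bottles:** turquoise (236,167) and (257,248), yellow (222,246).
- **Stands:** brown with large well (203,160), rose large (282,152), rose small (357,163), brown small (437,158).

I'll confirm these in an enlarged crop.

```bash
cat > h.py <<'E'
import numpy as np, cv2
from station import *
def ray(n,uv):
    c=get_calibration(n); p=cv2.undistortPoints(np.array([[uv]],float),c["K"],c["dist"])[0,0]
    d=c["pose"][:3,:3]@np.array([p[0],-p[1],-1.]); return c["pose"][:3,3],d
def at(n,uv,z):
    o,d=ray(n,uv); return (o+d*(z-o[2])/d[2])[:2]
def proj(n,P):
    c=get_calibration(n); T=np.linalg.inv(c["pose"]); P=np.atleast_2d(P).astype(float)
    q=(T[:3,:3]@P.T).T+T[:3,3]; q=q*[1,-1,-1]
    return cv2.projectPoints(q,np.zeros(3),np.zeros(3),c["K"],c["dist"])[0][:,0]
def circ(n,x,y,z,r):
    a=np.linspace(0,2*np.pi,48); return proj(n,np.c_[x+r*np.cos(a),y+r*np.sin(a),0*a+z])
E
python3 - <<'E'
import cv2
a=cv2.imread("pics/top0.png")[115:270,175:470]
cv2.imwrite("pics/crop0.png",cv2.resize(a,None,fx=2.7,fy=2.7,interpolation=cv2.INTER_CUBIC))
E
```

```text
(no output)
```

View pics/crop0.png

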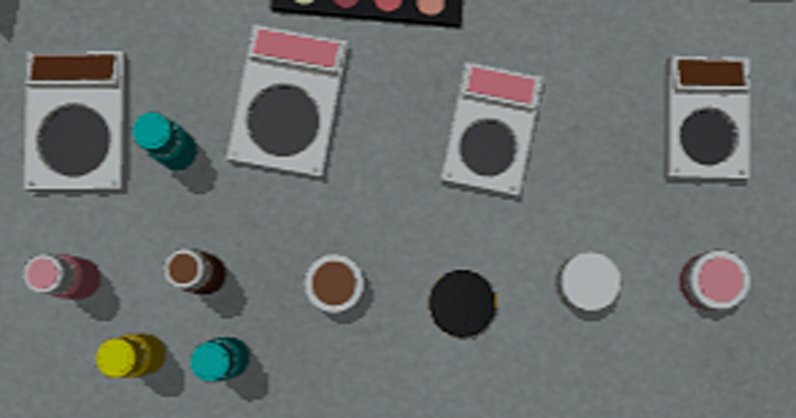

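The crop confirms all of them. The testers have coloured dots under white rims. The turquoise and yellow decoys are solid-coloured, and each stand's chip is readable. Next I'll measure positions.

```bash
cat > meas.py <<'E'
from h import *
def seg(img,uv,tol=45,r=16):
    # flood region of similar colour around the seed
    u,v=map(int,uv); c=np.median(img[v-1:v+2,u-1:u+2].reshape(-1,3),0)
    m=(np.abs(img.astype(int)-c).max(2)<tol).astype(np.uint8)
    k=np.zeros_like(m); cv2.circle(k,(u,v),r,1,-1); m*=k
    n,l=cv2.connectedComponents(m); ys,xs=np.where(l==l[v,u])
    return np.array([xs.mean(),ys.mean()]),len(xs)
if __name__=="__main__":
    t=cv2.imread("pics/top0.png"); s=cv2.imread("pics/scene0.png")
    O={"bottle_rose":(191,216,.122,.014,30),"bottle_brown":(243,215,.122,.014,30),"jar_brown":(299,220,.048,.022,40),"jar_rose":(442,218,.048,.022,40),
     "stock":(393,219,.048,.029,40),"compact":(346,227,.018,.034,25),"turqA":(231,164,.122,.018,40),"turqB":(253,248,.122,.018,40),"yellow":(218,247,.122,.018,40),
     "S_jbrown":(203,167,.010,.038,25),"S_jrose":(280,160,.010,.038,25),"S_brose":(356,170,.010,.03,25),"S_bbrown":(437,166,.010,.03,25)}
    d=t.copy(); e=s.copy()
    for k,(u,v,z,r,tol) in O.items():
        p,n=seg(t,(u,v),tol,18); xy=at("top",p,z)
        print(k,p.round(1),n,xy.round(4))
        cv2.polylines(d,[(circ("top",*xy,z,r)*16).round().astype(np.int32)],True,(0,255,0),1,cv2.LINE_AA,4)
        cv2.polylines(e,[(circ("scene",*xy,z,r)*16).round().astype(np.int32)],True,(0,255,0),1,cv2.LINE_AA,4)
    cv2.imwrite("pics/m_top.png",cv2.resize(d[115:270,175:470],None,fx=2.7,fy=2.7)); cv2.imwrite("pics/m_scene.png",cv2.resize(e[140:350,160:480],None,fx=2.5,fy=2.5))
E
python3 meas.py
```

```text
bottle_rose [190.3 215.9] 106 [0.4647 0.3162]
bottle_brown [242.5 214. ] 88 [0.4717 0.1872]
jar_brown [298.3 219.5] 204 [0.463  0.0533]
jar_rose [441.6 218.1] 235 [ 0.4733 -0.3254]
stock [393.6 218.7] 368 [ 0.4697 -0.1989]
compact [345.9 227.1] 476 [ 0.4458 -0.0749]
turqA [230.9 162.9] 141 [0.5989 0.2206]
turqB [252.3 248.5] 154 [0.3873 0.1604]
yellow [217.4 247.1] 149 [0.3893 0.2462]
S_jbrown [201.9 166.5] 535 [0.6072 0.3271]
S_jrose [279.4 159.2] 533 [0.6313 0.1118]
S_brose [355.3 169.5] 325 [ 0.6058 -0.0994]
S_bbrown [436.7 165.3] 326 [ 0.621  -0.3245]
```

View pics/m_top.png

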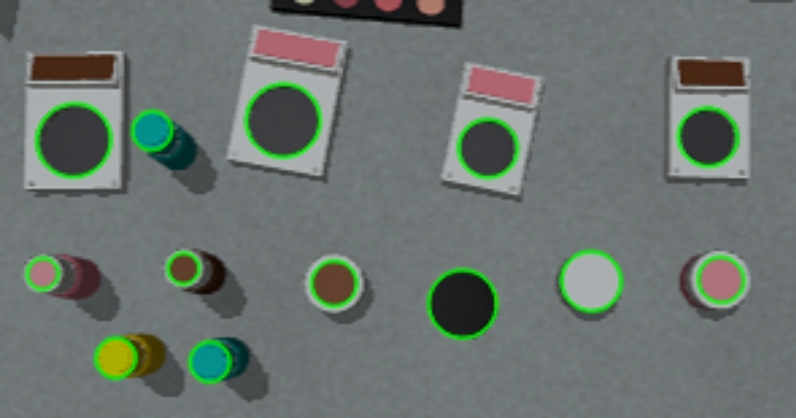

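View pics/m_scene.png

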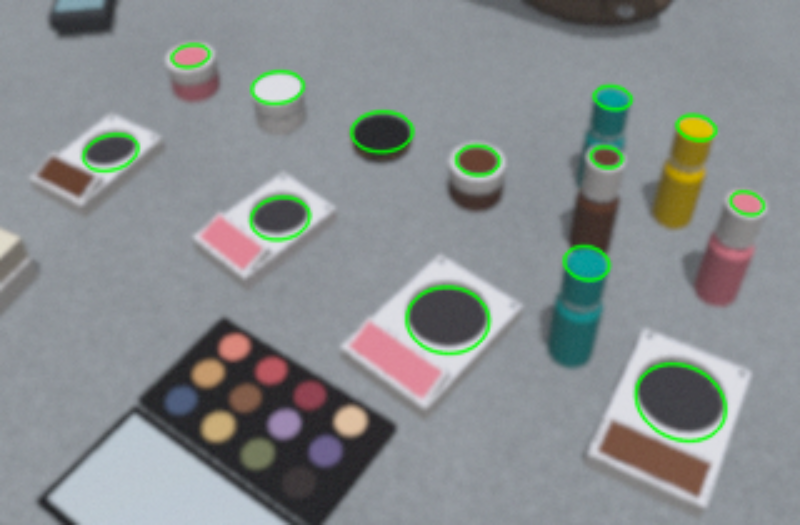

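Detections agree between both cameras to about 2–3 mm. I'll set the jaws along world x (yaw −π/2). That keeps the wide gripper body clear of the turquoise bottle between the two jar stands. First comes a planning helper that prints shares, then the rose jar.

```bash
cat > plan.py <<'E'
import sys
from h import *
from scipy.spatial.transform import Rotation as R
x,y,z,yaw=map(float,(sys.argv[1:]+["-1.5708"])[:4])
s=get_state(); p=s["eef_pos"]; r=R.from_euler("xyz",s["ee_rot"])
d=r.inv().apply(np.array([x,y,z])-p); t=(r.inv()*R.from_euler("xyz",[np.pi,0,yaw])).as_rotvec()
print("t",round(s["t"],2),"pos",p.round(4),"rot",s["ee_rot"].round(3),"w",round(s["width"],4),"F",np.round(s["force"],1))
print("slide",(d/.5).round(4),"rows",round(np.linalg.norm(d)/.0417,1),"turn",(t/2/np.pi).round(4),"rows",round(np.degrees(np.linalg.norm(t))/7.16,1))
E
python3 plan.py .473 -.325 .15
```

```text
t 0.1 pos [ 0.2324 -0.6333  0.2257] rot [ 3.14 -0.   -2.79] w 0.0877 F [-0.6 -0.3 -1. ]
slide [-0.6641  0.4128  0.152 ] rows 9.6 turn [ 2.00e-04  1.00e-04 -1.94e-01] rows 9.8
```

```bash
python3 -m crank '[{"turn":[0,0,-0.194],"slide":[-0.664,0.413,0.152],"fingers":1},{"turn":[0,0,-0.194],"slide":[-0.664,0.413,0.152],"fingers":1},{"turn":[0,0,-0.194],"slide":[-0.664,0.413,0.152],"fingers":1},{"turn":[0,0,-0.194],"slide":[-0.664,0.413,0.152],"fingers":1},{"turn":[0,0,-0.194],"slide":[-0.664,0.413,0.152],"fingers":1}]' 20; python3 plan.py .473 -.325 .15
```

```text
t: 0.52
eef_pos: [0.3588, -0.4707, 0.1861]
ee_rot: [3.141, 0.0, -2.159]
force: [0.7, -0.3, -0.3]
width: 0.0875
t 0.52 pos [ 0.3588 -0.4707  0.1861] rot [ 3.141  0.    -2.159] w 0.0875 F [ 0.7 -0.3 -0.3]
slide [-0.3691 -0.0282  0.0723] rows 4.5 turn [ 0.0001  0.     -0.0936] rows 4.7
```

```bash
python3 -m crank '[{"turn":[0,0,-0.094],"slide":[-0.37,-0.028,0.072],"fingers":1},{"turn":[0,0,-0.094],"slide":[-0.37,-0.028,0.072],"fingers":1},{"turn":[0,0,-0.094],"slide":[-0.37,-0.028,0.072],"fingers":1},{"turn":[0,0,-0.094],"slide":[-0.37,-0.028,0.072],"fingers":1},{"turn":[0,0,-0.094],"slide":[-0.37,-0.028,0.072],"fingers":1}]'; python3 plan.py .473 -.325 .07;python3 -m crank '[{"turn":[0,0,0],"slide":[0,0,0],"fingers":1}]'; python3 plan.py .473 -.325 .07
```

```text
t: 0.93
eef_pos: [0.4751, -0.3237, 0.1498]
ee_rot: [3.141, 0.001, -1.566]
force: [0.6, -0.0, 1.1]
width: 0.088
t 0.93 pos [ 0.4751 -0.3237  0.1498] rot [ 3.141e+00  1.000e-03 -1.566e+00] w 0.088 F [ 0.6 -0.   1.1]
slide [0.0026 0.0041 0.1595] rows 1.9 turn [0.0001 0.0001 0.0008] rows 0.0
t: 1.02
eef_pos: [0.4754, -0.3235, 0.1495]
ee_rot: [3.14, 0.001, -1.565]
force: [-0.6, 0.8, -0.5]
width: 0.0873
t 1.02 pos [ 0.4754 -0.3235  0.1495] rot [ 3.140e+00  1.000e-03 -1.565e+00] w 0.0873 F [-0.6  0.8 -0.5]
slide [0.0031 0.0047 0.159 ] rows 1.9 turn [0.0002 0.0001 0.001 ] rows 0.1
```

```bash
python3 -m crank '[{"turn":[0,0,0.001],"slide":[0.003,0.005,0.07],"fingers":1},{"turn":[0,0,0.001],"slide":[0.003,0.005,0.14],"fingers":1},{"turn":[0,0,0.001],"slide":[0.003,0.005,0.2],"fingers":1},{"turn":[0,0,0.001],"slide":[0.003,0.005,0.24],"fingers":1},{"turn":[0,0,0.001],"slide":[0.003,0.005,0.264],"fingers":1}]'; python3 plan.py .473 -.325 .017
python3 - <<'E'
from h import *
cv2.imwrite("pics/a1.png",cv2.resize(grab_frame("top")[140:280,360:520,::-1],None,fx=4,fy=4))
cv2.imwrite("pics/a2.png",cv2.resize(grab_frame("scene")[100:240,160:320,::-1],None,fx=4,fy=4))
E
```

```text
t: 1.43
eef_pos: [0.4689, -0.328, 0.0158]
ee_rot: [3.137, 0.001, -1.582]
force: [-0.1, 0.4, 0.5]
width: 0.0875
t 1.43 pos [ 0.4689 -0.328   0.0158] rot [ 3.137e+00  1.000e-03 -1.582e+00] w 0.0875 F [-0.1  0.4  0.5]
slide [-0.0061 -0.0081 -0.0024] rows 0.1 turn [ 0.0007  0.0002 -0.0018] rows 0.1
```

View pics/a2.png

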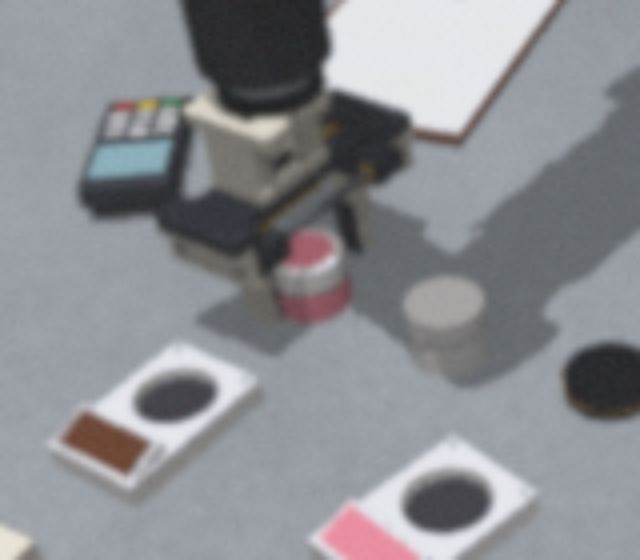

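Here the rose jar (crop pixel ~310,275) sits between the open fingers, with the stock jar and the stands clear. I'll make a small correction and close.

```bash
python3 -m crank '[{"turn":[0,0,0],"slide":[-0.004,-0.006,-0.002],"fingers":1},{"turn":[0,0,0],"slide":[-0.004,-0.006,-0.002],"fingers":0.5},{"turn":[0,0,0],"slide":[-0.004,-0.006,-0.002],"fingers":0.2},{"turn":[0,0,0],"slide":[-0.004,-0.006,-0.002],"fingers":0.2},{"turn":[0,0,0],"slide":[-0.004,-0.006,-0.002],"fingers":0.2}]' 20; python3 -m crank '[{"turn":[0,0,0],"slide":[0,0,0],"fingers":0.1},{"turn":[0,0,0],"slide":[0,0,0],"fingers":0.0},{"turn":[0,0,0],"slide":[0,0,0],"fingers":0.0},{"turn":[0,0,0],"slide":[0,0,0],"fingers":0.0},{"turn":[0,0,0],"slide":[0,0,0],"fingers":0.0}]' 20; python3 plan.py .473 -.325 .17
```

```text
t: 1.95
eef_pos: [0.4745, -0.3266, 0.0207]
ee_rot: [-3.14, -0.0, -1.58]
force: [-0.5, 0.1, -0.3]
width: 0.0669
t: 2.37
eef_pos: [0.474, -0.3265, 0.0203]
ee_rot: [-3.141, -0.0, -1.58]
force: [-1.2, 0.8, 6.5]
width: 0.0576
t 2.37 pos [ 0.474  -0.3265  0.0203] rot [-3.141 -0.    -1.58 ] w 0.0576 F [-1.2  0.8  6.5]
slide [-0.0029  0.0021 -0.2994] rows 3.6 turn [-0.     -0.     -0.0015] rows 0.1
```

Gripped at a width of 57.6 mm. Now I'll lift.

```bash
python3 -m crank '[{"turn":[0,0,0],"slide":[0,0,-0.03],"fingers":0},{"turn":[0,0,0],"slide":[0,0,-0.1],"fingers":0},{"turn":[0,0,0],"slide":[0,0,-0.17],"fingers":0},{"turn":[0,0,0],"slide":[0,0,-0.24],"fingers":0},{"turn":[0,0,0],"slide":[0,0,-0.3],"fingers":0}]'; python3 plan.py .631 .112 .17
```

```text
t: 2.78
eef_pos: [0.474, -0.3265, 0.1719]
ee_rot: [-3.141, -0.0, -1.58]
force: [1.0, -0.9, -1.3]
width: 0.0578
t 2.78 pos [ 0.474  -0.3265  0.1719] rot [-3.141 -0.    -1.58 ] w 0.0578 F [ 1.  -0.9 -1.3]
slide [-0.8799 -0.3055  0.0038] rows 11.2 turn [-0.0001 -0.     -0.0015] rows 0.1
```

```bash
python3 -m crank '[{"turn":[0,0,0],"slide":[-0.03,-0.01,0],"fingers":0},{"turn":[0,0,0],"slide":[-0.08,-0.028,0],"fingers":0},{"turn":[0,0,0],"slide":[-0.15,-0.052,0],"fingers":0},{"turn":[0,0,0],"slide":[-0.22,-0.076,0],"fingers":0},{"turn":[0,0,-0.0015],"slide":[-0.29,-0.1,0],"fingers":0}]'; python3 -m crank '[{"turn":[0,0,0],"slide":[-0.07,-0.024,0],"fingers":0},{"turn":[0,0,0],"slide":[-0.14,-0.048,0],"fingers":0},{"turn":[0,0,0],"slide":[-0.21,-0.073,0],"fingers":0},{"turn":[0,0,0],"slide":[-0.28,-0.097,0],"fingers":0},{"turn":[0,0,0],"slide":[-0.35,-0.121,0],"fingers":0}]';  python3 plan.py .631 .112 .17
```

```text
t: 3.2
eef_pos: [0.5253, -0.1806, 0.1696]
ee_rot: [3.141, 0.0, -1.572]
force: [-0.1, -0.8, -1.1]
width: 0.058
t: 3.62
eef_pos: [0.586, -0.0051, 0.1696]
ee_rot: [3.141, 0.0, -1.571]
force: [0.0, -2.0, -1.4]
width: 0.0576
t 3.62 pos [ 0.586  -0.0051  0.1696] rot [ 3.141  0.    -1.571] w 0.0576 F [ 0.  -2.  -1.4]
slide [-0.2342 -0.09   -0.0009] rows 3.0 turn [ 0.0001  0.     -0.    ] rows 0.0
```

```bash
python3 -m crank '[{"turn":[0,0,0],"slide":[-0.07,-0.027,0],"fingers":0},{"turn":[0,0,0],"slide":[-0.14,-0.054,0],"fingers":0},{"turn":[0,0,0],"slide":[-0.2,-0.077,0],"fingers":0},{"turn":[0,0,0],"slide":[-0.234,-0.09,0],"fingers":0},{"turn":[0,0,0],"slide":[-0.234,-0.09,0],"fingers":0}]'; python3 -m crank '[{"turn":[0,0,0],"slide":[0,0,0],"fingers":0}]';python3 plan.py .631 .112 .06
```

```text
t: 4.03
eef_pos: [0.6319, 0.1134, 0.1687]
ee_rot: [3.141, -0.0, -1.568]
force: [1.1, -0.4, -1.2]
width: 0.0576
t: 4.12
eef_pos: [0.6306, 0.1108, 0.1689]
ee_rot: [3.14, -0.0, -1.57]
force: [-0.4, -0.4, -1.1]
width: 0.0577
t 4.12 pos [0.6306 0.1108 0.1689] rot [ 3.14 -0.   -1.57] w 0.0577 F [-0.4 -0.4 -1.1]
slide [-0.0026 -0.001   0.2177] rows 2.6 turn [ 0.0002 -0.0001  0.0002] rows 0.0
```

```bash
python3 -m crank '[{"turn":[0,0,0],"slide":[-0.001,0,0.05],"fingers":0},{"turn":[0,0,0],"slide":[-0.001,0,0.11],"fingers":0},{"turn":[0,0,0],"slide":[-0.001,0,0.16],"fingers":0},{"turn":[0,0,0],"slide":[-0.001,0,0.2],"fingers":0},{"turn":[0,0,0],"slide":[-0.001,0,0.218],"fingers":0}]'; python3 -m crank '[{"turn":[0,0,0],"slide":[0,0,0],"fingers":0}]';python3 plan.py .631 .112 .031
python3 - <<'E'
from h import *
cv2.imwrite("pics/b1.png",np.hstack([cv2.resize(grab_frame("top")[90:230,200:340,::-1],(400,400)),cv2.resize(grab_frame("scene")[200:340,280:420,::-1],(400,400))]))
E
```

```text
t: 4.53
eef_pos: [0.6287, 0.1084, 0.0578]
ee_rot: [3.137, -0.002, -1.573]
force: [-0.8, -0.6, -1.0]
width: 0.0577
t: 4.62
eef_pos: [0.6292, 0.1088, 0.0585]
ee_rot: [3.137, -0.002, -1.573]
force: [-0.5, -0.8, -0.8]
width: 0.0578
t 4.62 pos [0.6292 0.1088 0.0585] rot [ 3.137e+00 -2.000e-03 -1.573e+00] w 0.0578 F [-0.5 -0.8 -0.8]
slide [-0.0066 -0.0038  0.055 ] rows 0.7 turn [ 0.0007 -0.0003 -0.0003] rows 0.0
```

View pics/b1.png

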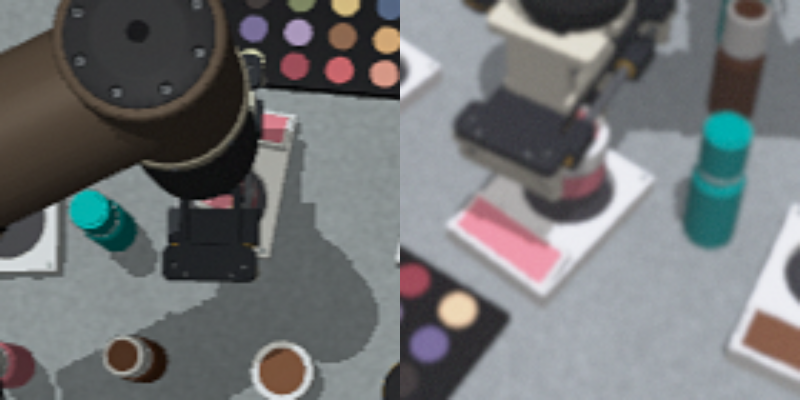

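The jar (right panel ~585,175) is over the large rose well. I'll correct about 3 mm and lower in small steps.

```bash
python3 -m crank '[{"turn":[0,0,0],"slide":[-0.006,-0.0035,0.0],"fingers":0},{"turn":[0,0,0],"slide":[-0.006,-0.0035,0.02],"fingers":0},{"turn":[0,0,0],"slide":[-0.006,-0.0035,0.035],"fingers":0},{"turn":[0,0,0],"slide":[-0.006,-0.0035,0.042],"fingers":0},{"turn":[0,0,0],"slide":[-0.006,-0.0035,0.042],"fingers":0}]'; python3 plan.py .631 .112 .031
```

```text
t: 5.13
eef_pos: [0.6319, 0.1132, 0.0385]
ee_rot: [3.14, -0.001, -1.571]
force: [0.2, -0.2, -0.8]
width: 0.0572
t 5.13 pos [0.6319 0.1132 0.0385] rot [ 3.140e+00 -1.000e-03 -1.571e+00] w 0.0572 F [ 0.2 -0.2 -0.8]
slide [0.0025 0.0017 0.015 ] rows 0.2 turn [ 0.0003 -0.0001 -0.0001] rows 0.0
```

```bash
python3 -m crank '[{"turn":[0,0,0],"slide":[0,0,0.004],"fingers":0},{"turn":[0,0,0],"slide":[0,0,0.008],"fingers":0},{"turn":[0,0,0],"slide":[0,0,0.011],"fingers":0},{"turn":[0,0,0],"slide":[0,0,0.013],"fingers":0},{"turn":[0,0,0],"slide":[0,0,0.013],"fingers":0}]'; python3 plan.py .631 .112 .0303
```

```text
t: 5.55
eef_pos: [0.6326, 0.1135, 0.0331]
ee_rot: [3.141, -0.0, -1.571]
force: [0.2, -0.1, -1.5]
width: 0.0574
t 5.55 pos [0.6326 0.1135 0.0331] rot [ 3.141 -0.    -1.571] w 0.0574 F [ 0.2 -0.1 -1.5]
slide [0.003  0.0033 0.0056] rows 0.1 turn [ 0. -0. -0.] rows 0.0
```

```bash
python3 -m crank '[{"turn":[0,0,0],"slide":[0.001,0.001,0.002],"fingers":0},{"turn":[0,0,0],"slide":[0.001,0.001,0.004],"fingers":0},{"turn":[0,0,0],"slide":[0.001,0.001,0.004],"fingers":0}]'; python3 -m crank '[{"turn":[0,0,0],"slide":[0,0,0.002],"fingers":0},{"turn":[0,0,0],"slide":[0,0,0.002],"fingers":0}]'; python3 plan.py .631 .112 .0303
```

```text
t: 5.8
eef_pos: [0.6321, 0.113, 0.0312]
ee_rot: [3.141, -0.0, -1.571]
force: [-0.5, -0.5, -1.7]
width: 0.0574
t: 5.97
eef_pos: [0.6323, 0.1131, 0.0304]
ee_rot: [-3.141, 0.0, -1.571]
force: [0.2, 0.6, -0.7]
width: 0.0575
t 5.97 pos [0.6323 0.1131 0.0304] rot [-3.141  0.    -1.571] w 0.0575 F [ 0.2  0.6 -0.7]
slide [0.0021 0.0026 0.0002] rows 0.0 turn [-0.  0. -0.] rows 0.0
```

```bash
python3 -m crank '[{"turn":[0,0,0],"slide":[0,0,0.001],"fingers":0},{"turn":[0,0,0],"slide":[0,0,0.002],"fingers":0},{"turn":[0,0,0],"slide":[0,0,0.002],"fingers":0}]';  python3 plan.py .631 .112 .0303
```

```text
t: 6.22
eef_pos: [0.6323, 0.1131, 0.0303]
ee_rot: [-3.141, 0.0, -1.571]
force: [-4.2, -0.5, 7.8]
width: 0.0578
t 6.22 pos [0.6323 0.1131 0.0303] rot [-3.141  0.    -1.571] w 0.0578 F [-4.2 -0.5  7.8]
slide [0.0022 0.0027 0.0001] rows 0.0 turn [-0.0001  0.      0.    ] rows 0.0
```

It touches the well floor, with Fz +8 N at the expected height of .0303. I'll open the fingers a little and rise.

```bash
python3 -m crank '[{"turn":[0,0,0],"slide":[0,0,-0.001],"fingers":0.34},{"turn":[0,0,0],"slide":[0,0,-0.001],"fingers":0.45},{"turn":[0,0,0],"slide":[0,0,-0.001],"fingers":0.55},{"turn":[0,0,0],"slide":[0,0,-0.001],"fingers":0.55},{"turn":[0,0,0],"slide":[0,0,-0.001],"fingers":0.55}]'; python3 -m crank '[{"turn":[0,0,0],"slide":[0,0,-0.03],"fingers":0.55},{"turn":[0,0,0],"slide":[0,0,-0.09],"fingers":0.55},{"turn":[0,0,0],"slide":[0,0,-0.16],"fingers":0.55},{"turn":[0,0,0],"slide":[0,0,-0.23],"fingers":0.55},{"turn":[0,0,0],"slide":[0,0,-0.3],"fingers":0.55}]';  python3 plan.py .472 .187 .19
```

```text
t: 6.63
eef_pos: [0.6323, 0.113, 0.0297]
ee_rot: [3.142, -0.0, -1.571]
force: [1.1, -0.4, 0.3]
width: 0.0675
t: 7.05
eef_pos: [0.6319, 0.1129, 0.1812]
ee_rot: [3.141, -0.0, -1.571]
force: [0.6, -0.5, -1.8]
width: 0.068
t 7.05 pos [0.6319 0.1129 0.1812] rot [ 3.141 -0.    -1.571] w 0.068 F [ 0.6 -0.5 -1.8]
slide [-0.1482  0.3199 -0.0175] rows 4.2 turn [ 0.0001 -0.0001 -0.    ] rows 0.0
```

```bash
python3 -m crank '[{"turn":[0,0,0],"slide":[-0.035,0.075,0],"fingers":0.55},{"turn":[0,0,0],"slide":[-0.07,0.15,0],"fingers":0.55},{"turn":[0,0,0],"slide":[-0.105,0.225,0],"fingers":0.55},{"turn":[0,0,0],"slide":[-0.135,0.29,0],"fingers":0.55},{"turn":[0,0,0],"slide":[-0.148,0.32,0],"fingers":0.55}]'; python3 -m crank '[{"turn":[0,0,0],"slide":[0,0,0],"fingers":0.55},{"turn":[0,0,0],"slide":[0,0,0],"fingers":0.55}]';  python3 plan.py .472 .187 .084
python3 - <<'E'
from h import *
cv2.imwrite("pics/c1.png",np.hstack([cv2.resize(grab_frame("top")[110:270,180:340,::-1],(400,400)),cv2.resize(grab_frame("scene")[130:330,300:500,::-1],(400,400))]))
E
```

```text
t: 7.47
eef_pos: [0.4691, 0.1877, 0.18]
ee_rot: [3.141, 0.001, -1.57]
force: [-0.8, 0.8, -0.2]
width: 0.068
t: 7.63
eef_pos: [0.4718, 0.1877, 0.1804]
ee_rot: [-3.141, 0.001, -1.569]
force: [-0.3, 0.2, 0.3]
width: 0.0679
t 7.63 pos [0.4718 0.1877 0.1804] rot [-3.141e+00  1.000e-03 -1.569e+00] w 0.0679 F [-0.3  0.2  0.3]
slide [ 0.0015 -0.0003  0.1928] rows 2.3 turn [-0.0002  0.0001  0.0003] rows 0.0
```

View pics/c1.png

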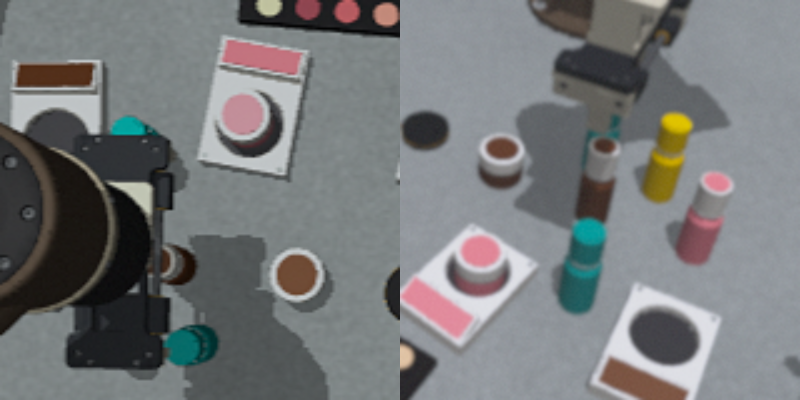

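The rose jar stands upright inside its large rose well (left panel ~243,118), and the gripper is above the brown bottle. Descending.

```bash
python3 -m crank '[{"turn":[0,0,0],"slide":[0.001,0,0.04],"fingers":0.55},{"turn":[0,0,0],"slide":[0.001,0,0.09],"fingers":0.55},{"turn":[0,0,0],"slide":[0.001,0,0.14],"fingers":0.55},{"turn":[0,0,0],"slide":[0.001,0,0.18],"fingers":0.55},{"turn":[0,0,0],"slide":[0.001,0,0.193],"fingers":0.55}]'; python3 -m crank '[{"turn":[0,0,0],"slide":[0,0,0],"fingers":0.55},{"turn":[0,0,0],"slide":[0,0,0],"fingers":0.55}]';  python3 plan.py .472 .187 .084
python3 - <<'E'
from h import *
cv2.imwrite("pics/c2.png",cv2.resize(grab_frame("scene")[130:270,330:470,::-1],(560,560)))
E
```

```text
t: 8.15
eef_pos: [0.4715, 0.1848, 0.08]
ee_rot: [3.138, -0.003, -1.573]
force: [0.2, -0.2, -0.3]
width: 0.0681
t: 8.32
eef_pos: [0.473, 0.1864, 0.0835]
ee_rot: [3.141, -0.001, -1.572]
force: [0.7, 0.3, 0.3]
width: 0.0677
t 8.32 pos [0.473  0.1864 0.0835] rot [ 3.141e+00 -1.000e-03 -1.572e+00] w 0.0677 F [0.7 0.3 0.3]
slide [-0.0012  0.0021 -0.001 ] rows 0.0 turn [ 0.     -0.0001 -0.0001] rows 0.0
```

View pics/c2.png

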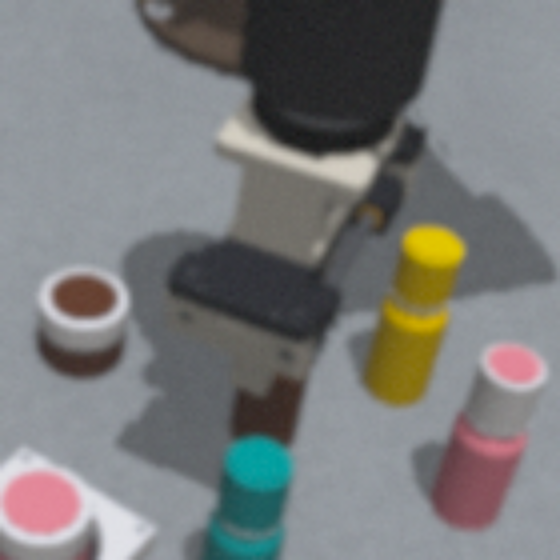

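The fingers straddle the cap of the dark brown bottle, whose body is visible at ~265,410. Closing now.

```bash
python3 -m crank '[{"turn":[0,0,0],"slide":[0,0,0],"fingers":0.2},{"turn":[0,0,0],"slide":[0,0,0],"fingers":0},{"turn":[0,0,0],"slide":[0,0,0],"fingers":-0.1},{"turn":[0,0,0],"slide":[0,0,0],"fingers":-0.15},{"turn":[0,0,0],"slide":[0,0,0],"fingers":-0.2}]' 20; python3 -m crank '[{"turn":[0,0,0],"slide":[0,0,0],"fingers":-0.3},{"turn":[0,0,0],"slide":[0,0,0],"fingers":-0.4},{"turn":[0,0,0],"slide":[0,0,0],"fingers":-0.4},{"turn":[0,0,0],"slide":[0,0,0],"fingers":-0.4},{"turn":[0,0,0],"slide":[0,0,0],"fingers":-0.4}]';  python3 plan.py .472 .187 .184
```

```text
t: 8.78
eef_pos: [0.4724, 0.1867, 0.0837]
ee_rot: [-3.141, 0.001, -1.571]
force: [-0.5, -0.5, -0.5]
width: 0.0401
t: 9.2
eef_pos: [0.4723, 0.1867, 0.0835]
ee_rot: [-3.141, 0.0, -1.571]
force: [-1.4, -0.4, 4.2]
width: 0.0353
t 9.2 pos [0.4723 0.1867 0.0835] rot [-3.141  0.    -1.571] w 0.0353 F [-1.4 -0.4  4.2]
slide [-0.0007  0.0006 -0.201 ] rows 2.4 turn [-0.  0. -0.] rows 0.0
```

```bash
python3 -m crank '[{"turn":[0,0,0],"slide":[0,0,-0.03],"fingers":-0.4},{"turn":[0,0,0],"slide":[0,0,-0.09],"fingers":-0.4},{"turn":[0,0,0],"slide":[0,0,-0.16],"fingers":-0.4},{"turn":[0,0,0],"slide":[0,0,-0.23],"fingers":-0.4},{"turn":[0,0,0],"slide":[0,0,-0.29],"fingers":-0.4}]'; python3 -m crank '[{"turn":[0,0,0],"slide":[0,0,0],"fingers":-0.4}]';  python3 plan.py .621 -.3245 .23
python3 - <<'E'
from h import *
cv2.imwrite("pics/c3.png",cv2.resize(grab_frame("scene")[70:270,280:480,::-1],(560,560)))
E
```

```text
t: 9.62
eef_pos: [0.4722, 0.1864, 0.2303]
ee_rot: [-3.141, 0.0, -1.571]
force: [0.9, 0.9, -2.0]
width: 0.0355
t: 9.7
eef_pos: [0.4749, 0.1881, 0.2346]
ee_rot: [-3.133, 0.005, -1.57]
force: [0.5, 0.2, -1.5]
width: 0.0356
t 9.7 pos [0.4749 0.1881 0.2346] rot [-3.133  0.005 -1.57 ] w 0.0356 F [ 0.5  0.2 -1.5]
slide [ 1.0253 -0.2914  0.0064] rows 12.8 turn [-0.0013  0.0008  0.0001] rows 0.1
```

View pics/c3.png

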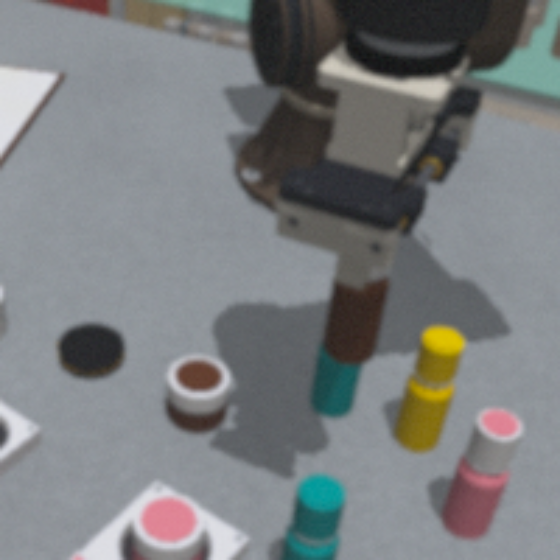

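The brown bottle is lifted and hangs straight. Carrying it to the brown small-well stand.

```bash
python3 -m crank '[{"turn":[0,0,0],"slide":[0.03,-0.009,0],"fingers":-0.4},{"turn":[0,0,0],"slide":[0.09,-0.026,0],"fingers":-0.4},{"turn":[0,0,0],"slide":[0.16,-0.046,0],"fingers":-0.4},{"turn":[0,0,0],"slide":[0.23,-0.066,0],"fingers":-0.4},{"turn":[0,0,0],"slide":[0.3,-0.086,0],"fingers":-0.4}]'; python3 -m crank '[{"turn":[0,0,0],"slide":[0.07,-0.02,0],"fingers":-0.4},{"turn":[0,0,0],"slide":[0.14,-0.04,0],"fingers":-0.4},{"turn":[0,0,0],"slide":[0.21,-0.06,0],"fingers":-0.4},{"turn":[0,0,0],"slide":[0.28,-0.08,0],"fingers":-0.4},{"turn":[0,0,0],"slide":[0.35,-0.1,0],"fingers":-0.4}]'; python3 plan.py .621 -.3245 .23
```

```text
t: 10.17
eef_pos: [0.5146, 0.0351, 0.2268]
ee_rot: [3.14, -0.0, -1.57]
force: [0.6, -0.1, -0.3]
width: 0.0357
t: 10.58
eef_pos: [0.5646, -0.1402, 0.2265]
ee_rot: [3.139, 0.0, -1.571]
force: [0.5, 0.5, -0.7]
width: 0.0355
t 10.58 pos [ 0.5646 -0.1402  0.2265] rot [ 3.139  0.    -1.571] w 0.0355 F [ 0.5  0.5 -0.7]
slide [ 0.3686 -0.113  -0.0074] rows 4.6 turn [ 0.0004  0.0001 -0.0001] rows 0.0
```

```bash
python3 -m crank '[{"turn":[0,0,0],"slide":[0.07,-0.022,0],"fingers":-0.4},{"turn":[0,0,0],"slide":[0.15,-0.045,0],"fingers":-0.4},{"turn":[0,0,0],"slide":[0.23,-0.07,0],"fingers":-0.4},{"turn":[0,0,0],"slide":[0.31,-0.095,0],"fingers":-0.4},{"turn":[0,0,0],"slide":[0.36,-0.111,0],"fingers":-0.4}]'; python3 -m crank '[{"turn":[0,0,0],"slide":[0,0,0],"fingers":-0.4},{"turn":[0,0,0],"slide":[0,0,0],"fingers":-0.4},{"turn":[0,0,0],"slide":[0,0,0],"fingers":-0.4}]'; python3 plan.py .621 -.3245 .115
```

```text
t: 11.0
eef_pos: [0.6203, -0.3218, 0.2255]
ee_rot: [3.138, 0.001, -1.573]
force: [-0.2, 1.7, -0.4]
width: 0.0355
t: 11.25
eef_pos: [0.6199, -0.3182, 0.2263]
ee_rot: [3.139, 0.001, -1.572]
force: [-0.6, 0.4, -0.2]
width: 0.0359
t 11.25 pos [ 0.6199 -0.3182  0.2263] rot [ 3.139e+00  1.000e-03 -1.572e+00] w 0.0359 F [-0.6  0.4 -0.2]
slide [ 0.0129 -0.0029  0.2226] rows 2.7 turn [ 0.0004  0.0002 -0.0002] rows 0.0
```

```bash
python3 -m crank '[{"turn":[0,0,0],"slide":[0.006,-0.002,0.04],"fingers":-0.4},{"turn":[0,0,0],"slide":[0.012,-0.003,0.1],"fingers":-0.4},{"turn":[0,0,0],"slide":[0.012,-0.003,0.15],"fingers":-0.4},{"turn":[0,0,0],"slide":[0.012,-0.003,0.19],"fingers":-0.4},{"turn":[0,0,0],"slide":[0.012,-0.003,0.21],"fingers":-0.4}]'; python3 -m crank '[{"turn":[0,0,0],"slide":[0,0,0],"fingers":-0.4},{"turn":[0,0,0],"slide":[0,0,0],"fingers":-0.4},{"turn":[0,0,0],"slide":[0,0,0],"fingers":-0.4}]'; python3 plan.py .621 -.3245 .0935
python3 - <<'E'
from h import *
cv2.imwrite("pics/d1.png",np.hstack([cv2.resize(grab_frame("top")[100:240,370:510,::-1],(400,400)),cv2.resize(grab_frame("scene")[130:270,120:260,::-1],(400,400))]))
E
```

```text
t: 11.67
eef_pos: [0.6205, -0.3223, 0.1202]
ee_rot: [3.138, 0.002, -1.57]
force: [-0.7, 0.7, -1.4]
width: 0.0355
t: 11.92
eef_pos: [0.6232, -0.3243, 0.1252]
ee_rot: [-3.139, -0.001, -1.57]
force: [0.6, -0.4, -0.1]
width: 0.0355
t 11.92 pos [ 0.6232 -0.3243  0.1252] rot [-3.139e+00 -1.000e-03 -1.570e+00] w 0.0355 F [ 0.6 -0.4 -0.1]
slide [0.0003 0.0046 0.0633] rows 0.8 turn [-0.0004 -0.0002  0.0001] rows 0.0
```

View pics/d1.png

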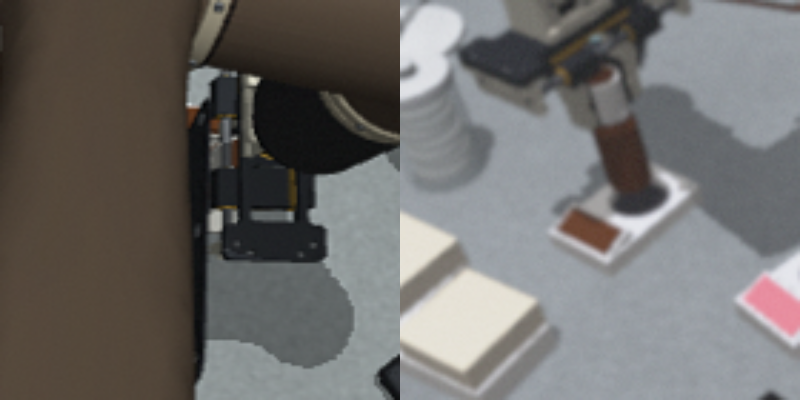

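The brown bottle is upright just above the dark well of the brown small-well stand (right panel ~640,195). Lowering slowly.

```bash
python3 -m crank '[{"turn":[0,0,0],"slide":[0,0.003,0.015],"fingers":-0.4},{"turn":[0,0,0],"slide":[0,0.003,0.03],"fingers":-0.4},{"turn":[0,0,0],"slide":[0,0.003,0.042],"fingers":-0.4},{"turn":[0,0,0],"slide":[0,0.003,0.048],"fingers":-0.4},{"turn":[0,0,0],"slide":[0,0.003,0.05],"fingers":-0.4}]'; python3 -m crank '[{"turn":[0,0,0],"slide":[0,0,0],"fingers":-0.4},{"turn":[0,0,0],"slide":[0,0,0],"fingers":-0.4},{"turn":[0,0,0],"slide":[0,0,0],"fingers":-0.4}]'; python3 plan.py .621 -.3245 .0935
```

```text
t: 12.43
eef_pos: [0.62, -0.3243, 0.097]
ee_rot: [3.14, 0.001, -1.571]
force: [1.0, -0.9, -0.6]
width: 0.0354
t: 12.68
eef_pos: [0.6209, -0.3246, 0.0986]
ee_rot: [-3.141, -0.0, -1.571]
force: [-0.1, 0.4, -0.9]
width: 0.0354
t 12.68 pos [ 0.6209 -0.3246  0.0986] rot [-3.141 -0.    -1.571] w 0.0354 F [-0.1  0.4 -0.9]
slide [-0.0001 -0.0002  0.0102] rows 0.1 turn [-0.0001 -0.     -0.    ] rows 0.0
```

```bash
python3 -m crank '[{"turn":[0,0,0],"slide":[0,0,0.003],"fingers":-0.4},{"turn":[0,0,0],"slide":[0,0,0.006],"fingers":-0.4},{"turn":[0,0,0],"slide":[0,0,0.008],"fingers":-0.4},{"turn":[0,0,0],"slide":[0,0,0.009],"fingers":-0.4},{"turn":[0,0,0],"slide":[0,0,0.009],"fingers":-0.4}]'; python3 -m crank '[{"turn":[0,0,0],"slide":[0,0,0.001],"fingers":-0.4},{"turn":[0,0,0],"slide":[0,0,0.002],"fingers":-0.4},{"turn":[0,0,0],"slide":[0,0,0.002],"fingers":-0.4}]'; python3 plan.py .621 -.3245 .0935
```

```text
t: 13.1
eef_pos: [0.6206, -0.3245, 0.0938]
ee_rot: [3.141, -0.0, -1.571]
force: [-0.2, 0.2, -0.3]
width: 0.0355
t: 13.35
eef_pos: [0.6207, -0.3247, 0.0936]
ee_rot: [-3.141, -0.0, -1.571]
force: [-1.8, 0.9, 4.1]
width: 0.0356
t 13.35 pos [ 0.6207 -0.3247  0.0936] rot [-3.141 -0.    -1.571] w 0.0356 F [-1.8  0.9  4.1]
slide [-0.0003 -0.0006  0.0002] rows 0.0 turn [-0.0001 -0.0001 -0.    ] rows 0.0
```

Contact again is at the expected height. Release and rise.

```bash
python3 -m crank '[{"turn":[0,0,0],"slide":[0,0,-0.001],"fingers":-0.16},{"turn":[0,0,0],"slide":[0,0,-0.001],"fingers":-0.05},{"turn":[0,0,0],"slide":[0,0,-0.001],"fingers":0.1},{"turn":[0,0,0],"slide":[0,0,-0.001],"fingers":0.3},{"turn":[0,0,0],"slide":[0,0,-0.001],"fingers":0.5}]'; python3 -m crank '[{"turn":[0,0,0],"slide":[0,0,0],"fingers":0.55},{"turn":[0,0,0],"slide":[0,0,-0.03],"fingers":0.55},{"turn":[0,0,0],"slide":[0,0,-0.08],"fingers":0.55},{"turn":[0,0,0],"slide":[0,0,-0.15],"fingers":0.55},{"turn":[0,0,0],"slide":[0,0,-0.22],"fingers":0.55}]';  python3 plan.py .465 .316 .20
```

```text
t: 13.77
eef_pos: [0.6206, -0.3244, 0.0931]
ee_rot: [3.141, 0.0, -1.571]
force: [0.6, 0.5, -0.1]
width: 0.056
t: 14.18
eef_pos: [0.62, -0.3243, 0.2036]
ee_rot: [3.139, 0.001, -1.571]
force: [1.4, -0.3, -0.3]
width: 0.068
t 14.18 pos [ 0.62   -0.3243  0.2036] rot [ 3.139e+00  1.000e-03 -1.571e+00] w 0.068 F [ 1.4 -0.3 -0.3]
slide [-1.2805  0.3104  0.0085] rows 15.8 turn [ 0.0003  0.0001 -0.    ] rows 0.0
```

```bash
python3 -m crank '[{"turn":[0,0,0],"slide":[-0.06,0.015,0],"fingers":0.55},{"turn":[0,0,0],"slide":[-0.14,0.034,0],"fingers":0.55},{"turn":[0,0,0],"slide":[-0.22,0.053,0],"fingers":0.55},{"turn":[0,0,0],"slide":[-0.3,0.073,0],"fingers":0.55},{"turn":[0,0,0],"slide":[-0.38,0.092,0],"fingers":0.55}]'; python3 -m crank '[{"turn":[0,0,0],"slide":[-0.08,0.019,0],"fingers":0.55},{"turn":[0,0,0],"slide":[-0.16,0.039,0],"fingers":0.55},{"turn":[0,0,0],"slide":[-0.24,0.058,0],"fingers":0.55},{"turn":[0,0,0],"slide":[-0.32,0.078,0],"fingers":0.55},{"turn":[0,0,0],"slide":[-0.4,0.097,0],"fingers":0.55}]'; python3 plan.py .465 .316 .20
python3 - <<'E'
from h import *
cv2.imwrite("pics/d2.png",np.hstack([cv2.resize(grab_frame("top")[100:240,370:510,::-1],(400,400)),cv2.resize(grab_frame("scene")[130:270,120:260,::-1],(400,400))]))
E
```

```text
t: 14.6
eef_pos: [0.5739, -0.133, 0.2033]
ee_rot: [-3.141, 0.0, -1.572]
force: [0.6, 1.3, 0.6]
width: 0.0675
t: 15.02
eef_pos: [0.5254, 0.0673, 0.2037]
ee_rot: [-3.141, 0.0, -1.571]
force: [-0.1, 0.9, 0.1]
width: 0.068
t 15.02 pos [0.5254 0.0673 0.2037] rot [-3.141  0.    -1.571] w 0.068 F [-0.1  0.9  0.1]
slide [-0.4974  0.1209  0.0074] rows 6.1 turn [-0.0001  0.0001 -0.    ] rows 0.0
```

View pics/d2.png

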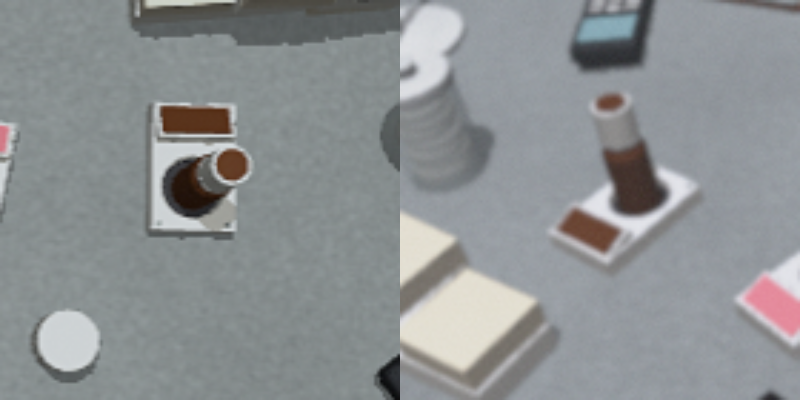

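The brown bottle stands upright in the brown small well (left panel: base ~190,188, cap ~230,165). On to the rose bottle.

```bash
python3 -m crank '[{"turn":[0,0,0],"slide":[-0.08,0.019,0],"fingers":0.55},{"turn":[0,0,0],"slide":[-0.16,0.039,0],"fingers":0.55},{"turn":[0,0,0],"slide":[-0.24,0.058,0],"fingers":0.55},{"turn":[0,0,0],"slide":[-0.32,0.078,0],"fingers":0.55},{"turn":[0,0,0],"slide":[-0.4,0.097,0],"fingers":0.55}]'; python3 -m crank '[{"turn":[0,0,0],"slide":[-0.07,0.016,0],"fingers":0.55},{"turn":[0,0,0],"slide":[-0.097,0.023,0],"fingers":0.55},{"turn":[0,0,0],"slide":[-0.097,0.023,0],"fingers":0.55},{"turn":[0,0,0],"slide":[-0.097,0.023,0],"fingers":0.55},{"turn":[0,0,0],"slide":[-0.097,0.023,0],"fingers":0.55}]'; python3 plan.py .465 .316 .085
```

```text
t: 15.53
eef_pos: [0.4772, 0.267, 0.2037]
ee_rot: [-3.141, 0.001, -1.571]
force: [0.5, -0.0, -0.2]
width: 0.068
t: 15.95
eef_pos: [0.4664, 0.3133, 0.2032]
ee_rot: [3.141, -0.0, -1.571]
force: [-0.7, -0.1, -0.5]
width: 0.0676
t 15.95 pos [0.4664 0.3133 0.2032] rot [ 3.141 -0.    -1.571] w 0.0676 F [-0.7 -0.1 -0.5]
slide [-0.0056  0.0027  0.2363] rows 2.8 turn [ 0.0001 -0.0001 -0.0001] rows 0.0
```

```bash
python3 -m crank '[{"turn":[0,0,0],"slide":[-0.005,0.002,0.05],"fingers":0.55},{"turn":[0,0,0],"slide":[-0.005,0.002,0.1],"fingers":0.55},{"turn":[0,0,0],"slide":[-0.005,0.002,0.16],"fingers":0.55},{"turn":[0,0,0],"slide":[-0.005,0.002,0.21],"fingers":0.55},{"turn":[0,0,0],"slide":[-0.005,0.002,0.236],"fingers":0.55}]'; python3 -m crank '[{"turn":[0,0,0],"slide":[0,0,0],"fingers":0.55},{"turn":[0,0,0],"slide":[0,0,0],"fingers":0.55}]'; python3 plan.py .465 .316 .085
python3 - <<'E'
from h import *
cv2.imwrite("pics/e1.png",cv2.resize(grab_frame("scene")[150:290,370:510,::-1],(560,560)))
E
```

```text
t: 16.37
eef_pos: [0.4646, 0.3138, 0.0825]
ee_rot: [3.139, -0.002, -1.574]
force: [0.1, -1.2, 0.1]
width: 0.0678
t: 16.53
eef_pos: [0.4657, 0.3152, 0.0852]
ee_rot: [3.141, -0.001, -1.572]
force: [1.0, 0.6, 0.7]
width: 0.0679
t 16.53 pos [0.4657 0.3152 0.0852] rot [ 3.141e+00 -1.000e-03 -1.572e+00] w 0.0679 F [1.  0.6 0.7]
slide [-0.0015  0.0014  0.0004] rows 0.0 turn [ 0.0001 -0.0002 -0.0003] rows 0.0
```

View pics/e1.png

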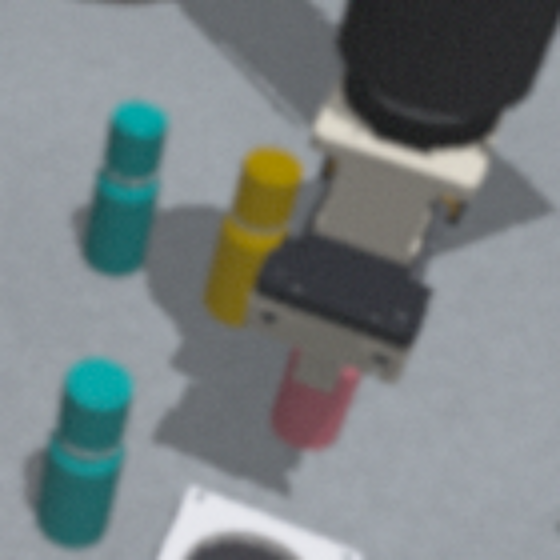

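The fingers straddle the rose bottle's cap (body at ~315,405), and the decoys are untouched. Closing.

```bash
python3 -m crank '[{"turn":[0,0,0],"slide":[-0.001,0,0],"fingers":0.2},{"turn":[0,0,0],"slide":[-0.001,0,0],"fingers":0},{"turn":[0,0,0],"slide":[-0.001,0,0],"fingers":-0.1},{"turn":[0,0,0],"slide":[-0.001,0,0],"fingers":-0.15},{"turn":[0,0,0],"slide":[-0.001,0,0],"fingers":-0.2}]' 20; python3 -m crank '[{"turn":[0,0,0],"slide":[0,0,0],"fingers":-0.3},{"turn":[0,0,0],"slide":[0,0,0],"fingers":-0.4},{"turn":[0,0,0],"slide":[0,0,0],"fingers":-0.4},{"turn":[0,0,0],"slide":[0,0,0],"fingers":-0.4},{"turn":[0,0,0],"slide":[0,0,0],"fingers":-0.4}]';  python3 plan.py .465 .316 .235;  python3 -m crank '[{"turn":[0,0,0],"slide":[0,0,-0.03],"fingers":-0.4},{"turn":[0,0,0],"slide":[0,0,-0.09],"fingers":-0.4},{"turn":[0,0,0],"slide":[0,0,-0.16],"fingers":-0.4},{"turn":[0,0,0],"slide":[0,0,-0.23],"fingers":-0.4},{"turn":[0,0,0],"slide":[0,0,-0.29],"fingers":-0.4}]'; python3 -m crank '[{"turn":[0,0,0],"slide":[0,0,0],"fingers":-0.4}]';  python3 plan.py .606 -.0994 .23
```

```text
t: 17.0
eef_pos: [0.4654, 0.3173, 0.0858]
ee_rot: [-3.141, 0.001, -1.571]
force: [0.4, 0.1, 0.4]
width: 0.04
t: 17.42
eef_pos: [0.4654, 0.3172, 0.0856]
ee_rot: [-3.141, 0.0, -1.571]
force: [-0.9, 0.5, 4.8]
width: 0.0358
t 17.42 pos [0.4654 0.3172 0.0856] rot [-3.141  0.    -1.571] w 0.0358 F [-0.9  0.5  4.8]
slide [ 0.0024  0.0007 -0.2988] rows 3.6 turn [-0.0001  0.     -0.    ] rows 0.0
t: 17.83
eef_pos: [0.4653, 0.3169, 0.2322]
ee_rot: [-3.141, 0.0, -1.571]
force: [1.3, 0.8, -0.8]
width: 0.0355
t: 17.92
eef_pos: [0.4677, 0.3189, 0.2369]
ee_rot: [-3.134, 0.006, -1.57]
force: [0.7, 0.5, -0.5]
width: 0.0355
t 17.92 pos [0.4677 0.3189 0.2369] rot [-3.134  0.006 -1.57 ] w 0.0355 F [ 0.7  0.5 -0.5]
slide [ 0.8369 -0.2761  0.0104] rows 10.6 turn [-0.0012  0.001   0.0001] rows 0.1
```

```bash
python3 -m crank '[{"turn":[0,0,0],"slide":[0.03,-0.01,0],"fingers":-0.4},{"turn":[0,0,0],"slide":[0.09,-0.03,0],"fingers":-0.4},{"turn":[0,0,0],"slide":[0.16,-0.054,0],"fingers":-0.4},{"turn":[0,0,0],"slide":[0.23,-0.078,0],"fingers":-0.4},{"turn":[0,0,0],"slide":[0.3,-0.101,0],"fingers":-0.4}]'; python3 -m crank '[{"turn":[0,0,0],"slide":[0.07,-0.024,0],"fingers":-0.4},{"turn":[0,0,0],"slide":[0.14,-0.047,0],"fingers":-0.4},{"turn":[0,0,0],"slide":[0.21,-0.071,0],"fingers":-0.4},{"turn":[0,0,0],"slide":[0.28,-0.095,0],"fingers":-0.4},{"turn":[0,0,0],"slide":[0.34,-0.115,0],"fingers":-0.4}]'; python3 plan.py .606 -.0994 .23
```

```text
t: 18.33
eef_pos: [0.5154, 0.1651, 0.2293]
ee_rot: [3.14, -0.001, -1.57]
force: [0.4, 0.3, -1.0]
width: 0.0356
t: 18.75
eef_pos: [0.5729, -0.0056, 0.2292]
ee_rot: [3.14, -0.0, -1.572]
force: [1.1, 1.4, -0.4]
width: 0.0356
t 18.75 pos [ 0.5729 -0.0056  0.2292] rot [ 3.14  -0.    -1.572] w 0.0356 F [ 1.1  1.4 -0.4]
slide [ 0.1875 -0.0664 -0.0017] rows 2.4 turn [ 0.0003 -0.0001 -0.0001] rows 0.0
```

```bash
python3 -m crank '[{"turn":[0,0,0],"slide":[0.07,-0.025,0],"fingers":-0.4},{"turn":[0,0,0],"slide":[0.13,-0.046,0],"fingers":-0.4},{"turn":[0,0,0],"slide":[0.17,-0.06,0],"fingers":-0.4},{"turn":[0,0,0],"slide":[0.187,-0.066,0],"fingers":-0.4},{"turn":[0,0,0],"slide":[0.187,-0.066,0],"fingers":-0.4}]'; python3 -m crank '[{"turn":[0,0,0],"slide":[0,0,0],"fingers":-0.4},{"turn":[0,0,0],"slide":[0,0,0],"fingers":-0.4},{"turn":[0,0,0],"slide":[0,0,0],"fingers":-0.4}]'; python3 plan.py .606 -.0994 .12
```

```text
t: 19.17
eef_pos: [0.6058, -0.0986, 0.2287]
ee_rot: [3.139, -0.0, -1.574]
force: [0.2, 0.5, -1.4]
width: 0.0359
t: 19.42
eef_pos: [0.6059, -0.0955, 0.2303]
ee_rot: [3.142, 0.0, -1.57]
force: [-0.5, 0.2, -0.7]
width: 0.0355
t 19.42 pos [ 0.6059 -0.0955  0.2303] rot [ 3.142  0.    -1.57 ] w 0.0355 F [-0.5  0.2 -0.7]
slide [ 7.900e-03 -2.000e-04  2.205e-01] rows 2.6 turn [0.     0.     0.0001] rows 0.0
```

```bash
python3 -m crank '[{"turn":[0,0,0],"slide":[0.004,0,0.04],"fingers":-0.4},{"turn":[0,0,0],"slide":[0.008,0,0.09],"fingers":-0.4},{"turn":[0,0,0],"slide":[0.008,0,0.14],"fingers":-0.4},{"turn":[0,0,0],"slide":[0.008,0,0.18],"fingers":-0.4},{"turn":[0,0,0],"slide":[0.008,0,0.21],"fingers":-0.4}]'; python3 -m crank '[{"turn":[0,0,0],"slide":[0,0,0],"fingers":-0.4},{"turn":[0,0,0],"slide":[0,0,0],"fingers":-0.4},{"turn":[0,0,0],"slide":[0,0,0],"fingers":-0.4}]'; python3 plan.py .606 -.0994 .0956
python3 - <<'E'
from h import *
cv2.imwrite("pics/f1.png",np.hstack([cv2.resize(grab_frame("top")[100:240,290:430,::-1],(400,400)),cv2.resize(grab_frame("scene")[150:290,200:340,::-1],(400,400))]))
E
```

```text
t: 19.83
eef_pos: [0.6052, -0.0993, 0.1236]
ee_rot: [3.14, 0.0, -1.57]
force: [-1.0, 0.1, -0.3]
width: 0.0358
t: 20.08
eef_pos: [0.607, -0.0999, 0.1266]
ee_rot: [-3.14, -0.0, -1.57]
force: [0.1, 0.6, 0.1]
width: 0.0357
t 20.08 pos [ 0.607  -0.0999  0.1266] rot [-3.14 -0.   -1.57] w 0.0357 F [0.1 0.6 0.1]
slide [-0.001   0.0021  0.0621] rows 0.7 turn [-0.0003 -0.      0.0002] rows 0.0
```

View pics/f1.png

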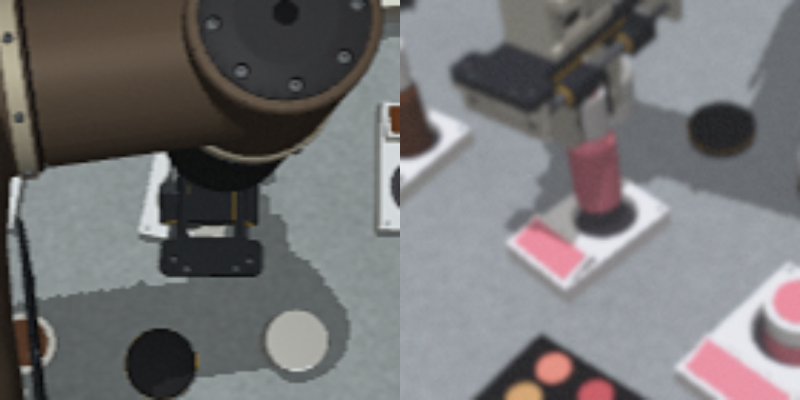

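The rose bottle hangs upright over the rose small well (right panel ~605,215). Lowering.

```bash
python3 -m crank '[{"turn":[0,0,0],"slide":[0,0.001,0.015],"fingers":-0.4},{"turn":[0,0,0],"slide":[0,0.001,0.03],"fingers":-0.4},{"turn":[0,0,0],"slide":[0,0.001,0.042],"fingers":-0.4},{"turn":[0,0,0],"slide":[0,0.001,0.048],"fingers":-0.4},{"turn":[0,0,0],"slide":[0,0.001,0.05],"fingers":-0.4}]'; python3 -m crank '[{"turn":[0,0,0],"slide":[0,0,0],"fingers":-0.4},{"turn":[0,0,0],"slide":[0,0,0],"fingers":-0.4},{"turn":[0,0,0],"slide":[0,0,0],"fingers":-0.4}]'; python3 plan.py .606 -.0994 .0956
```

```text
t: 20.6
eef_pos: [0.6051, -0.1006, 0.0992]
ee_rot: [3.14, -0.0, -1.571]
force: [-0.6, -0.8, -1.0]
width: 0.0354
t: 20.85
eef_pos: [0.6059, -0.1005, 0.1005]
ee_rot: [-3.141, -0.0, -1.571]
force: [-0.4, -0.4, -1.5]
width: 0.0361
t 20.85 pos [ 0.6059 -0.1005  0.1005] rot [-3.141 -0.    -1.571] w 0.0361 F [-0.4 -0.4 -1.5]
slide [-0.0022 -0.0001  0.0099] rows 0.1 turn [-0.0001 -0.     -0.    ] rows 0.0
```

```bash
python3 -m crank '[{"turn":[0,0,0],"slide":[-0.001,0,0.003],"fingers":-0.4},{"turn":[0,0,0],"slide":[-0.001,0,0.006],"fingers":-0.4},{"turn":[0,0,0],"slide":[-0.001,0,0.008],"fingers":-0.4},{"turn":[0,0,0],"slide":[-0.001,0,0.009],"fingers":-0.4},{"turn":[0,0,0],"slide":[-0.001,0,0.009],"fingers":-0.4}]'; python3 -m crank '[{"turn":[0,0,0],"slide":[0,0,0.001],"fingers":-0.4},{"turn":[0,0,0],"slide":[0,0,0.002],"fingers":-0.4},{"turn":[0,0,0],"slide":[0,0,0.002],"fingers":-0.4}]'; python3 plan.py .606 -.0994 .0956
```

```text
t: 21.27
eef_pos: [0.6057, -0.1, 0.0957]
ee_rot: [3.141, -0.0, -1.571]
force: [-0.4, -0.3, -0.1]
width: 0.0358
t: 21.52
eef_pos: [0.6058, -0.1001, 0.0956]
ee_rot: [-3.141, -0.0, -1.571]
force: [-2.0, 0.8, 5.2]
width: 0.0354
t 21.52 pos [ 0.6058 -0.1001  0.0956] rot [-3.141 -0.    -1.571] w 0.0354 F [-2.   0.8  5.2]
slide [-0.0014 -0.0003 -0.    ] rows 0.0 turn [-0.0001 -0.0001  0.    ] rows 0.0
```

Seated on the floor (Fz +5 N). Release, rise, and go to the brown jar.

```bash
python3 -m crank '[{"turn":[0,0,0],"slide":[0,0,-0.001],"fingers":-0.16},{"turn":[0,0,0],"slide":[0,0,-0.001],"fingers":-0.05},{"turn":[0,0,0],"slide":[0,0,-0.001],"fingers":0.1},{"turn":[0,0,0],"slide":[0,0,-0.001],"fingers":0.3},{"turn":[0,0,0],"slide":[0,0,-0.001],"fingers":0.5}]'; python3 -m crank '[{"turn":[0,0,0],"slide":[0,0,0],"fingers":0.55},{"turn":[0,0,0],"slide":[0,0,-0.03],"fingers":0.55},{"turn":[0,0,0],"slide":[0,0,-0.08],"fingers":0.55},{"turn":[0,0,0],"slide":[0,0,-0.15],"fingers":0.55},{"turn":[0,0,0],"slide":[0,0,-0.22],"fingers":0.55}]';  python3 plan.py .463 .0533 .20
```

```text
t: 21.93
eef_pos: [0.6057, -0.0999, 0.0952]
ee_rot: [3.141, -0.0, -1.571]
force: [0.2, 0.0, -0.5]
width: 0.0557
t: 22.35
eef_pos: [0.605, -0.1, 0.2058]
ee_rot: [3.139, -0.0, -1.571]
force: [0.9, 1.2, 0.4]
width: 0.0681
t 22.35 pos [ 0.605  -0.1     0.2058] rot [ 3.139 -0.    -1.571] w 0.0681 F [0.9 1.2 0.4]
slide [-0.3066  0.284   0.0121] rows 5.0 turn [ 0.0004 -0.     -0.    ] rows 0.0
```

```bash
python3 -m crank '[{"turn":[0,0,0],"slide":[-0.05,0.046,0],"fingers":1},{"turn":[0,0,0],"slide":[-0.11,0.102,0],"fingers":1},{"turn":[0,0,0],"slide":[-0.17,0.158,0],"fingers":1},{"turn":[0,0,0],"slide":[-0.22,0.204,0],"fingers":1},{"turn":[0,0,0],"slide":[-0.27,0.25,0],"fingers":1}]'; python3 -m crank '[{"turn":[0,0,0],"slide":[-0.036,0.034,0],"fingers":1},{"turn":[0,0,0],"slide":[-0.036,0.034,0],"fingers":1},{"turn":[0,0,0],"slide":[-0.036,0.034,0],"fingers":1},{"turn":[0,0,0],"slide":[-0.036,0.034,0],"fingers":1}]'; python3 plan.py .463 .0533 .08
python3 - <<'E'
from h import *
cv2.imwrite("pics/f2.png",np.hstack([cv2.resize(grab_frame("top")[100:240,290:430,::-1],(400,400)),cv2.resize(grab_frame("scene")[150:290,200:340,::-1],(400,400))]))
E
```

```text
t: 22.77
eef_pos: [0.4793, 0.0359, 0.2054]
ee_rot: [-3.141, 0.0, -1.571]
force: [0.8, 1.2, 0.0]
width: 0.0871
t: 23.1
eef_pos: [0.4641, 0.0532, 0.2056]
ee_rot: [-3.141, 0.0, -1.57]
force: [-0.3, -0.5, 0.9]
width: 0.0879
t 23.1 pos [0.4641 0.0532 0.2056] rot [-3.141  0.    -1.57 ] w 0.0879 F [-0.3 -0.5  0.9]
slide [-1.000e-04  2.300e-03  2.513e-01] rows 3.0 turn [-0.0001  0.      0.0001] rows 0.0
```

View pics/f2.png

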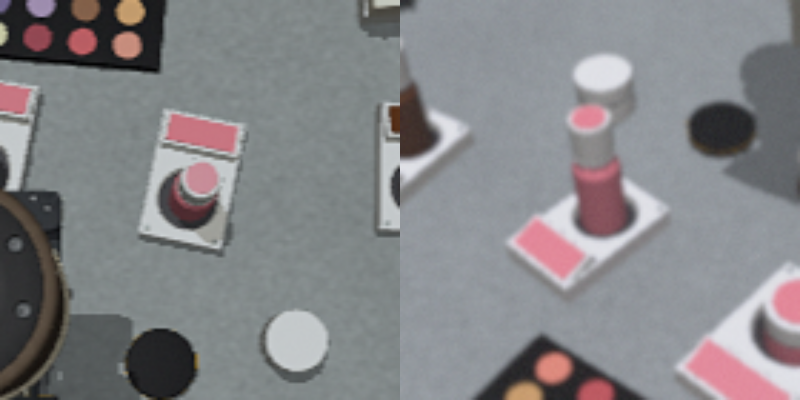

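The rose bottle is upright in the rose small well (left ~195,185). Now I'll descend on the brown jar.

```bash
python3 -m crank '[{"turn":[0,0,0],"slide":[0,0.002,0.05],"fingers":1},{"turn":[0,0,0],"slide":[0,0.002,0.11],"fingers":1},{"turn":[0,0,0],"slide":[0,0.002,0.17],"fingers":1},{"turn":[0,0,0],"slide":[0,0.002,0.22],"fingers":1},{"turn":[0,0,0],"slide":[0,0.002,0.25],"fingers":1}]'; python3 -m crank '[{"turn":[0,0,0],"slide":[0,0,0],"fingers":1},{"turn":[0,0,0],"slide":[0,0,0],"fingers":1}]'; python3 plan.py .463 .0533 .02
python3 - <<'E'
from h import *
cv2.imwrite("pics/g1.png",cv2.resize(grab_frame("scene")[130:270,280:420,::-1],(560,560)))
E
```

```text
t: 23.62
eef_pos: [0.4618, 0.0516, 0.0774]
ee_rot: [3.138, -0.002, -1.573]
force: [0.2, -0.3, -0.2]
width: 0.0876
t: 23.78
eef_pos: [0.4628, 0.0522, 0.0797]
ee_rot: [3.139, -0.002, -1.572]
force: [0.7, -0.8, 1.1]
width: 0.0876
t 23.78 pos [0.4628 0.0522 0.0797] rot [ 3.139e+00 -2.000e-03 -1.572e+00] w 0.0876 F [ 0.7 -0.8  1.1]
slide [-0.0024 -0.0007  0.1194] rows 1.4 turn [ 0.0004 -0.0003 -0.0002] rows 0.0
```

View pics/g1.png

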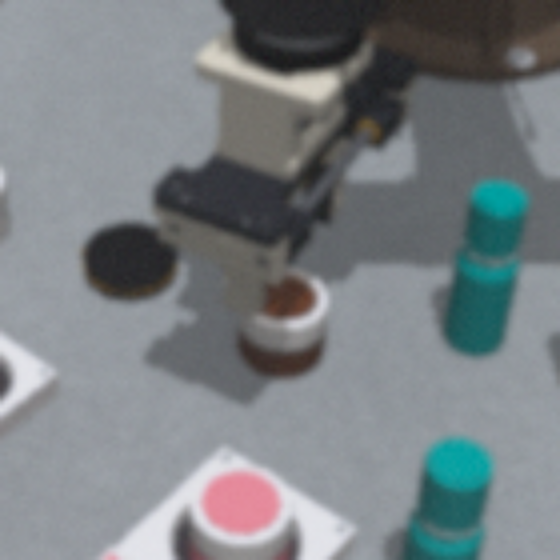

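```bash
python3 - <<'E'
from h import *
p=get_state()["eef_pos"]
for n,P in dict(tcp=p,fing=[p[0]+.044,p[1],p[2]],fb=[p[0]+.044,p[1],.02],jar=[.463,.0533,.048]).items(): print(n,((proj("scene",P)[0]-[280,130])*4).round(0))
E
```

```text
tcp [284. 257.]
fing [250. 298.]
fb [248. 367.]
jar [282. 294.]
```

The finger projects to (250,298) and the jar lid to (282,294). Both match what the picture shows, so the fingers straddle the jar. Going down and closing.

```bash
python3 -m crank '[{"turn":[0,0,0],"slide":[-0.002,-0.001,0.04],"fingers":1},{"turn":[0,0,0],"slide":[-0.002,-0.001,0.08],"fingers":1},{"turn":[0,0,0],"slide":[-0.002,-0.001,0.105],"fingers":1},{"turn":[0,0,0],"slide":[-0.002,-0.001,0.118],"fingers":1},{"turn":[0,0,0],"slide":[-0.002,-0.001,0.118],"fingers":0.8}]'; python3 -m crank '[{"turn":[0,0,0],"slide":[0,0,0],"fingers":0.6},{"turn":[0,0,0],"slide":[0,0,0],"fingers":0.5},{"turn":[0,0,0],"slide":[0,0,0],"fingers":0.4},{"turn":[0,0,0],"slide":[0,0,0],"fingers":0.35},{"turn":[0,0,0],"slide":[0,0,0],"fingers":0.3}]'; python3 -m crank '[{"turn":[0,0,0],"slide":[0,0,0],"fingers":0.2},{"turn":[0,0,0],"slide":[0,0,0],"fingers":0.1},{"turn":[0,0,0],"slide":[0,0,0],"fingers":0},{"turn":[0,0,0],"slide":[0,0,0],"fingers":0},{"turn":[0,0,0],"slide":[0,0,0],"fingers":0}]' 20; python3 plan.py .463 .0533 .17
```

```text
t: 24.25
eef_pos: [0.4635, 0.054, 0.0212]
ee_rot: [3.141, -0.0, -1.571]
force: [-0.0, 0.7, 0.2]
width: 0.0847
t: 24.67
eef_pos: [0.4634, 0.0542, 0.0219]
ee_rot: [-3.141, 0.0, -1.571]
force: [-1.2, 0.7, 1.8]
width: 0.0586
t: 25.08
eef_pos: [0.4633, 0.0541, 0.0218]
ee_rot: [-3.141, 0.0, -1.571]
force: [-2.5, -0.0, 6.9]
width: 0.0577
t 25.08 pos [0.4633 0.0541 0.0218] rot [-3.141  0.    -1.571] w 0.0577 F [-2.5 -0.   6.9]
slide [ 0.0017  0.0005 -0.2964] rows 3.6 turn [-0.  0. -0.] rows 0.0
```

```bash
python3 -m crank '[{"turn":[0,0,0],"slide":[0,0,-0.03],"fingers":0},{"turn":[0,0,0],"slide":[0,0,-0.1],"fingers":0},{"turn":[0,0,0],"slide":[0,0,-0.17],"fingers":0},{"turn":[0,0,0],"slide":[0,0,-0.24],"fingers":0},{"turn":[0,0,0],"slide":[0,0,-0.31],"fingers":0}]'; python3 -m crank '[{"turn":[0,0,0],"slide":[0,0,0],"fingers":0},{"turn":[0,0,0],"slide":[0,0,0],"fingers":0}]'; python3 plan.py .6072 .3271 .175
python3 - <<'E'
from h import *
cv2.imwrite("pics/g2.png",cv2.resize(grab_frame("scene")[80:260,280:460,::-1],(560,560)))
E
```

```text
t: 25.5
eef_pos: [0.4626, 0.0538, 0.1779]
ee_rot: [3.141, -0.0, -1.571]
force: [0.3, 1.0, -2.2]
width: 0.0577
t: 25.67
eef_pos: [0.4643, 0.0547, 0.1783]
ee_rot: [-3.137, 0.003, -1.571]
force: [-1.0, 0.6, -1.9]
width: 0.0576
t 25.67 pos [0.4643 0.0547 0.1783] rot [-3.137e+00  3.000e-03 -1.571e+00] w 0.0576 F [-1.   0.6 -1.9]
slide [-0.5448 -0.2857  0.0093] rows 7.4 turn [-0.0007  0.0004 -0.    ] rows 0.0
```

View pics/g2.png

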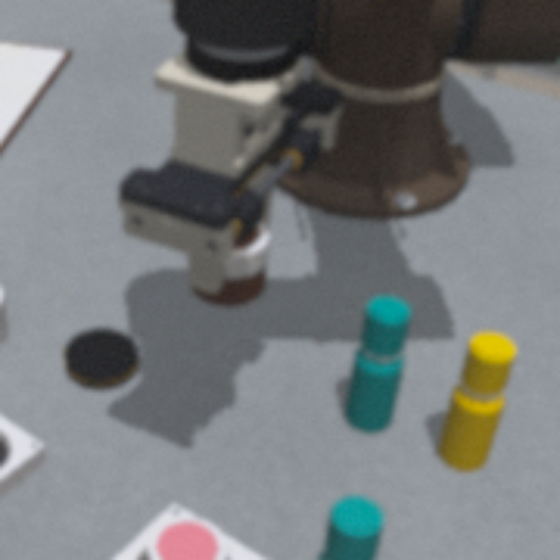

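The brown jar is held level. Carrying it above bottle height.

```bash
python3 -m crank '[{"turn":[0,0,0],"slide":[-0.03,-0.016,0],"fingers":0},{"turn":[0,0,0],"slide":[-0.09,-0.047,0],"fingers":0},{"turn":[0,0,0],"slide":[-0.15,-0.079,0],"fingers":0},{"turn":[0,0,0],"slide":[-0.21,-0.11,0],"fingers":0},{"turn":[0,0,0],"slide":[-0.27,-0.142,0],"fingers":0}]'; python3 -m crank '[{"turn":[0,0,0],"slide":[-0.06,-0.032,0],"fingers":0},{"turn":[0,0,0],"slide":[-0.12,-0.063,0],"fingers":0},{"turn":[0,0,0],"slide":[-0.18,-0.095,0],"fingers":0},{"turn":[0,0,0],"slide":[-0.23,-0.121,0],"fingers":0},{"turn":[0,0,0],"slide":[-0.26,-0.137,0],"fingers":0}]'; python3 -m crank '[{"turn":[0,0,0],"slide":[0,0,0],"fingers":0},{"turn":[0,0,0],"slide":[0,0,0],"fingers":0}]'; python3 plan.py .6072 .3271 .175
```

```text
t: 26.13
eef_pos: [0.5341, 0.1903, 0.1743]
ee_rot: [3.139, -0.002, -1.571]
force: [0.2, 0.4, -1.7]
width: 0.0578
t: 26.55
eef_pos: [0.6031, 0.3215, 0.1729]
ee_rot: [3.139, -0.003, -1.57]
force: [0.4, -0.5, -0.7]
width: 0.0578
t: 26.72
eef_pos: [0.602, 0.3195, 0.173]
ee_rot: [3.138, -0.003, -1.57]
force: [-0.1, -0.9, -1.3]
width: 0.0577
t 26.72 pos [0.602  0.3195 0.173 ] rot [ 3.138e+00 -3.000e-03 -1.570e+00] w 0.0577 F [-0.1 -0.9 -1.3]
slide [-0.0153 -0.0104 -0.0042] rows 0.2 turn [ 0.0006 -0.0005  0.0001] rows 0.0
```

```bash
python3 -m crank '[{"turn":[0,0,0],"slide":[-0.007,-0.005,0],"fingers":0},{"turn":[0,0,0],"slide":[-0.014,-0.01,0.05],"fingers":0},{"turn":[0,0,0],"slide":[-0.014,-0.01,0.11],"fingers":0},{"turn":[0,0,0],"slide":[-0.014,-0.01,0.17],"fingers":0},{"turn":[0,0,0],"slide":[-0.014,-0.01,0.21],"fingers":0}]'; python3 -m crank '[{"turn":[0,0,0],"slide":[0,0,0],"fingers":0},{"turn":[0,0,0],"slide":[0,0,0],"fingers":0},{"turn":[0,0,0],"slide":[0,0,0],"fingers":0}]'; python3 plan.py .6072 .3271 .0318
python3 - <<'E'
from h import *
cv2.imwrite("pics/i1.png",np.hstack([cv2.resize(grab_frame("top")[90:230,130:270,::-1],(400,400)),cv2.resize(grab_frame("scene")[220:360,360:500,::-1],(400,400))]))
E
```

```text
t: 27.13
eef_pos: [0.6063, 0.3244, 0.0684]
ee_rot: [3.139, -0.002, -1.572]
force: [0.2, 0.5, -2.1]
width: 0.0575
t: 27.38
eef_pos: [0.6087, 0.3262, 0.073]
ee_rot: [-3.14, 0.001, -1.571]
force: [0.1, -0.2, 0.1]
width: 0.058
t 27.38 pos [0.6087 0.3262 0.073 ] rot [-3.140e+00  1.000e-03 -1.571e+00] w 0.058 F [ 0.1 -0.2  0.1]
slide [-0.0017  0.0031  0.0823] rows 1.0 turn [-0.0003  0.0001 -0.    ] rows 0.0
```

View pics/i1.png

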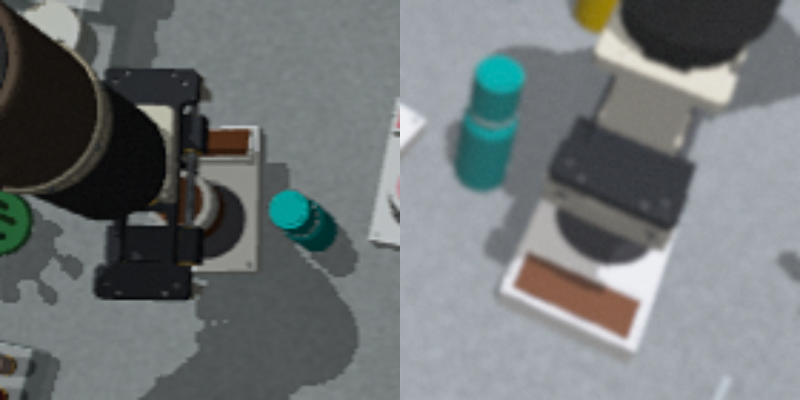

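The brown jar is over the large brown well, and the turquoise bottle (left ~300,215) is well clear. Lowering.

```bash
python3 -m crank '[{"turn":[0,0,0],"slide":[-0.001,0.002,0.015],"fingers":0},{"turn":[0,0,0],"slide":[-0.001,0.002,0.035],"fingers":0},{"turn":[0,0,0],"slide":[-0.001,0.002,0.055],"fingers":0},{"turn":[0,0,0],"slide":[-0.001,0.002,0.066],"fingers":0},{"turn":[0,0,0],"slide":[-0.001,0.002,0.07],"fingers":0}]'; python3 -m crank '[{"turn":[0,0,0],"slide":[0,0,0],"fingers":0},{"turn":[0,0,0],"slide":[0,0,0],"fingers":0},{"turn":[0,0,0],"slide":[0,0,0],"fingers":0}]'; python3 plan.py .6072 .3271 .0318
```

```text
t: 27.9
eef_pos: [0.6059, 0.3258, 0.0342]
ee_rot: [3.139, -0.002, -1.571]
force: [0.3, 0.7, -1.3]
width: 0.0577
t: 28.15
eef_pos: [0.6071, 0.3268, 0.0366]
ee_rot: [-3.141, 0.0, -1.571]
force: [-0.1, 0.4, -1.1]
width: 0.0573
t 28.15 pos [0.6071 0.3268 0.0366] rot [-3.141  0.    -1.571] w 0.0573 F [-0.1  0.4 -1.1]
slide [-0.0007 -0.0002  0.0096] rows 0.1 turn [-0.0001  0.     -0.    ] rows 0.0
```

```bash
python3 -m crank '[{"turn":[0,0,0],"slide":[0,0,0.003],"fingers":0},{"turn":[0,0,0],"slide":[0,0,0.006],"fingers":0},{"turn":[0,0,0],"slide":[0,0,0.008],"fingers":0},{"turn":[0,0,0],"slide":[0,0,0.009],"fingers":0},{"turn":[0,0,0],"slide":[0,0,0.009],"fingers":0}]'; python3 -m crank '[{"turn":[0,0,0],"slide":[0,0,0.001],"fingers":0},{"turn":[0,0,0],"slide":[0,0,0.002],"fingers":0},{"turn":[0,0,0],"slide":[0,0,0.002],"fingers":0}]'; python3 plan.py .6072 .3271 .0318
```

```text
t: 28.57
eef_pos: [0.6068, 0.3265, 0.0319]
ee_rot: [-3.142, -0.0, -1.571]
force: [0.9, 0.3, -1.0]
width: 0.0575
t: 28.82
eef_pos: [0.6068, 0.3265, 0.0318]
ee_rot: [-3.141, 0.0, -1.571]
force: [-4.5, -0.1, 6.6]
width: 0.0579
t 28.82 pos [0.6068 0.3265 0.0318] rot [-3.141  0.    -1.571] w 0.0579 F [-4.5 -0.1  6.6]
slide [-0.0012 -0.0008  0.    ] rows 0.0 turn [-0.  0.  0.] rows 0.0
```

Seated. Release and back off upwards.

```bash
python3 -m crank '[{"turn":[0,0,0],"slide":[0,0,-0.001],"fingers":0.34},{"turn":[0,0,0],"slide":[0,0,-0.001],"fingers":0.45},{"turn":[0,0,0],"slide":[0,0,-0.001],"fingers":0.55},{"turn":[0,0,0],"slide":[0,0,-0.001],"fingers":0.55},{"turn":[0,0,0],"slide":[0,0,-0.001],"fingers":0.55}]'; python3 -m crank '[{"turn":[0,0,0],"slide":[0,0,-0.03],"fingers":0.55},{"turn":[0,0,0],"slide":[0,0,-0.09],"fingers":0.55},{"turn":[0,0,0],"slide":[0,0,-0.16],"fingers":0.55},{"turn":[0,0,0],"slide":[0,0,-0.24],"fingers":0.55},{"turn":[0,0,0],"slide":[0,0,-0.32],"fingers":0.55}]';  python3 -m crank '[{"turn":[0,0,0],"slide":[0,0,-0.06],"fingers":0.55},{"turn":[0,0,0],"slide":[0.05,0.08,-0.1],"fingers":0.55},{"turn":[0,0,0],"slide":[0.1,0.16,-0.1],"fingers":0.55},{"turn":[0,0,0],"slide":[0.14,0.24,-0.1],"fingers":0.55},{"turn":[0,0,0],"slide":[0.18,0.3,-0.1],"fingers":0.55}]'; python3 - <<'E'
from h import *
t=grab_frame("top")[:,:,::-1]; s=grab_frame("scene")[:,:,::-1]
cv2.imwrite("pics/z_t.png",t);cv2.imwrite("pics/z_s.png",s)
cv2.imwrite("pics/z1.png",cv2.resize(t[110:270,160:470],None,fx=2.5,fy=2.5,interpolation=cv2.INTER_CUBIC))
cv2.imwrite("pics/z2.png",cv2.resize(s[140:350,160:480],None,fx=2.5,fy=2.5,interpolation=cv2.INTER_CUBIC))
E
```

```text
t: 29.23
eef_pos: [0.6068, 0.3265, 0.0311]
ee_rot: [3.141, -0.0, -1.571]
force: [-0.8, 0.2, -0.1]
width: 0.0678
t: 29.65
eef_pos: [0.6064, 0.3261, 0.1925]
ee_rot: [3.141, -0.001, -1.571]
force: [0.5, 0.4, 0.3]
width: 0.068
t: 30.07
eef_pos: [0.4654, 0.2419, 0.2412]
ee_rot: [-3.141, 0.001, -1.571]
force: [-0.5, -0.1, 0.4]
width: 0.068
```

View pics/z1.png

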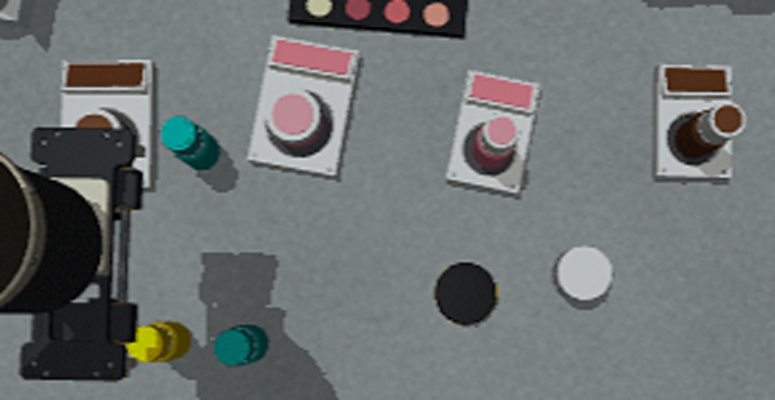

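View pics/z2.png

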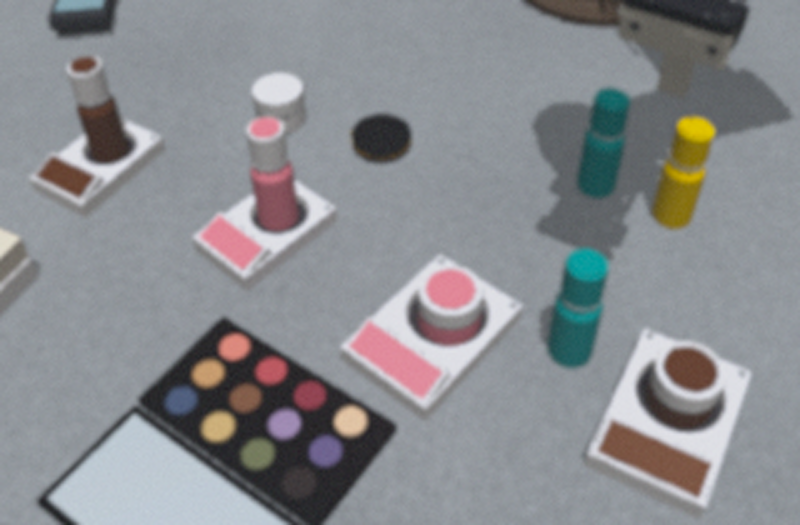

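Both pictures show all four testers upright in their matching stands. The bystanders and decoys look unmoved. I'll check that numerically before handing in.

```bash
python3 -m crank '[{"turn":[0,0,0],"slide":[0,0,0],"fingers":0.55},{"turn":[0,0,0],"slide":[0,0,0],"fingers":0.55},{"turn":[0,0,0],"slide":[0,0,0],"fingers":0.55}]'; python3 - <<'E'
from meas import *
t=cv2.imread("pics/z_t.png"); s=cv2.imread("pics/z_s.png")
def f(n,img,uv,z,tol,ref):
    p,c=seg(img,uv,tol,16); xy=at(n,p,z); print(n,uv,c,xy.round(4),"off mm",((xy-ref)*1000).round(1))
f("top",t,(278,156),.058,40,(.6313,.1118)); f("top",t,(360,162),.132,30,(.6058,-.0994)); f("top",t,(450,158),.132,30,(.621,-.3245))
f("scene",s,(436,287),.058,35,(.6072,.3271))
f("top",t,(393,219),.048,40,(.4697,-.1989)); f("top",t,(346,227),.018,25,(.4458,-.0749)); 
E
```

```text
t: 30.42
eef_pos: [0.4676, 0.2434, 0.2412]
ee_rot: [-3.141, 0.0, -1.571]
force: [0.0, 0.3, -0.3]
width: 0.0677
top (278, 156) 234 [0.6324 0.1135] off mm [1.1 1.7]
top (360, 162) 98 [ 0.6052 -0.1012] off mm [-0.6 -1.8]
top (450, 158) 85 [ 0.6197 -0.3237] off mm [-1.3  0.8]
scene (436, 287) 233 [0.6076 0.3256] off mm [ 0.4 -1.5]
top (393, 219) 362 [ 0.4696 -0.1989] off mm [-0.1  0. ]
top (346, 227) 472 [ 0.446  -0.0747] off mm [0.2 0.2]
```

```bash
python3 -c "
from station import job_done
print(job_done())"
```

```text
the job is handed in; nothing more can be done
None
```

All four testers are back upright in the wells of their own stands, and I handed the job in at about 30 s of the 109 s allowed. I lowered each one until it just touched the well floor (4–8 N on the wrist) before opening the fingers. The order was rose jar, brown bottle, rose bottle, brown jar.

- **Testers:** in the final pictures each tester's top sits within 2 mm of its well centre. The brown jar was checked only in the scene camera, because the gripper partly hid it from above.
- **Bystanders:** the stock jar and the compact measured within 0.3 mm of where they started.
- **Decoys:** the turquoise and yellow bottles look unmoved and upright; I checked these by eye only.
- **Robot:** at hand-in the gripper was open and well above everything, touching nothing. No check failed or disagreed.

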